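# Hang the angle gauge back on its peg hook, marked face out

### The job

Take the angle gauge out of its wooden rack and hang it on the stand's peg hook with its graduated face pointing outward, away from the post. Slide it back along the peg and lower it gently, without a drop, into the groove just in front of the stop flange; the peg is clamped at a different depth each time, so feel for the flange and do not force it. Leave the gauge hanging there upright and still, and the other things on the bench where they are.

Things in the scene. Friction and masses are not known exactly. Their poses are not given: they have to be found in the camera images.
- gauge_tab (a point): Centre of the grip tab of the angle gauge: bare aluminium plate 8 mm thick, loose, about 220 g, 150 mm tall. A body 90 wide x 104 tall carries a central tab 34 wide x 46 tall. This point is 18 mm below the tab's top, mid-thickness. z up to the tab, y along the width; the marked face (degree arc, edge ticks) looks along -x, the plain back along +x.
- gauge_hole (a point): Apex (topmost point) of the gauge's hanging hole, 40 mm below gauge_tab, mid-thickness, same axes. The through hole is 28 mm wide with upright sides and a 45 degree roof: the sides end 14 mm below the apex, the hole's floor is 32 mm below it. Resting on the peg, the apex stands 11 mm above the peg axis on the nose, 5 mm above it in the groove.
- gauge: The same gauge: origin at the middle of its bottom edge, 92 mm below gauge_hole, same axes.
- rack: Fixed wooden block 66 (x) x 124 (y) x 46 mm, origin at the centre of its underside. A slot along y in its top, 10.5 mm wide, 98 long, 34 deep, holds the gauge on edge (axes parallel to the rack's); raise the gauge 35 mm straight up, better 50, to clear it.
- stand: Fixed rigid hook stand: base 110x110x12 mm, origin at the centre of its underside, z up; post and clamp block at x = +25 to +55 mm; nothing higher than 142 mm. A steel peg runs level from the clamp along -x (outward), axis at y = 0, z = 125 mm. Gauge and robot must press on stand and peg with no more than 20 N.
- stand_post (a point): Centre of the clamp block, on the peg axis, at x = +40, y = 0, z = 125 mm of the stand, same axes. Peg from its tip back: nose 35 mm long, 16 dia. (first 7 and last 4 mm tapered); groove 12 long, 7 dia.; stop flange 34 dia., 4 thick. Peg depth is NOT measured: the flange's front is 26 to 54 mm outward of this point (tip 47 further). Find it by feel: the flange stops the gauge.
- tape_measure: Tape measure in its case, 63x86x62 mm; bystander, loose, not to be moved; origin at the centre of its underside.
- insul_roll: Small roll of black tape, 64x61x19 mm; bystander, loose, not to be moved; origin at the centre of its underside.
- sanding_block: Sanding block, 92x116x29 mm; bystander, loose, not to be moved; origin at the centre of its underside.
- battery: Tool battery, 76x115x54 mm; bystander, loose, not to be moved; origin at the centre of its underside.
- offcut: Wood offcut, 95x53x38 mm; bystander, loose, not to be moved; origin at the centre of its underside.
Not all that is in view belongs to the job. There is more than one size of the gauge; the job needs the larger.

How it is judged:
By the outcome, as a careful person would: the job done as asked, in the order asked, and still so for the second after the job is handed in, with the robot touching nothing.
It also fails if it takes over 48 s, if anything falls off the work surface, if the arm or the gripper's body presses on something with over 40 N, if the wrist force passes 120 N, or if a joint passes its speed limit or range.

### The arm

A 7-joint arm with a two-finger parallel gripper is mounted at the origin on a cart in front of the work surface, level with it; the furniture and walls round the work are solid. World frame = base frame: x ahead of the robot, y to its left, z up, the work surface at z = 0. Lengths are in mm, angles in rad, forces in N, time in s.
With the tool pointing down it reaches from about 350 to 775 mm from the base axis. Payload 3.1 kg.
Tool frame: the origin (TCP) lies at the centre of the arm's flange, where the gripper is bolted on; the fingertips stand 173 mm ahead of it and the grasp point (between the pads) lies 155 mm ahead of it; z points along the fingers, y is the direction in which the jaws open and shut (so a half turn about z gives the same grasp; the last joint's range is limited). The gripper opens to 85 mm and grips with 20 to 120 N. Pads are 22 mm wide; open, the fingers measure 114 mm over their backs; the gripper's body (76 mm by 85 mm) begins 54 mm behind the grasp point. The pads swing forward as they close: fully open they stand 13 mm farther back than shut.
Start: joints at [-1.37, 0.311, 0.014, 1.512, -0.004, 1.319, -0.027], TCP at [132.198, 533.888, 404.704] pointing down, gripper open.
Joint ranges: [-2.7, 2.7], [-0.3, 1.91], [-1.27, 1.3], [0.12, 2.57], [-1.44, 4.58], [0.2, 2.03], [-3.05, 3.05]. Speed limits (rad/s): [2.79, 2.79, 3.14, 3.14, 3.14, 3.14, 3.14].

### API

Orientations are given as [roll, pitch, yaw] about the fixed x, y, z axes, in that order (R = Rz(yaw) Ry(pitch) Rx(roll)).
In Python, from rig import env, eyes, spotter gives the robot as it stands.
- The arm moves only by the tool drive_tool, never from a script. Its argument "deltas" is a list of rows, each an object with "delta_rot": the turn, a rotation vector about the tool's x, y, z in degrees, a list of three; "delta_pos": the shift along the tool's x, y, z in m, a list of three; "jaw": the opening in per cent of the stroke, from 0 (shut) to 100 (fully open). A call has 1 to 8 rows; each row shifts and turns the pose as measured when the row begins, along the tool's axes as they then stand; what a row does not reach is not made up. A row lasts 1/12 s, in which the tool goes at most 41.7 mm and 7.16 degrees, less where a joint would pass 70% of its speed; a pose out of reach is approached as far as the arm can. A call is refused whole if a number of a shift passes 0.0417 or a number of a turn 7.16, either way. A call with a gripper value outside its range is refused whole. The fingers move at their own pace and stop on an object; "squeeze" is the grip in N (left out, the last holds). Time passes only in rows, so rows that do not move let the fingers close. It gives the time, the measured TCP pose, the force and the opening at its end, in the units of the state.
- env.get_obs(): the state, without advancing time (a new reading comes with each control period).
- eyes.capture(name): name is "scene" or "top"; returns a dict with "color" (480x640x3 uint8, red, green, blue), "vertical_fov" (degrees; the focal length in pixels is half the picture's height over the tangent of half this angle, whatever the lens; pixels are square), "cx", "cy" (the principal point, pixels), "world_from_camera" (4x4, takes a point from camera to world coordinates). Camera axes: x right, y down, z forward; pixel columns grow to the right and rows downward; lengths in mm; the calibration is good to about 2 mm. A picture is of the moment at which its call begins. There is no depth.
- env.job_done(): hands the job in, once; it reports no verdict.
Trained networks look in a picture, given as the dict that the camera call returned (one of the last four; its "shot" number tells which), for a name from the list of things; names that differ only in an ending like _2 or _b are one class to them, and where a whole thing is asked for, a point or a joint stands for the part that bears it (a point fixed in the world has none). Each returns a list of dicts, best first, with "score" (0 to 1); they miss things now and then, are a little off and sometimes report something else, mostly with a low value. They report only what shows in the picture. A call takes as long as a camera call. They do not tell look-alikes from the thing itself.
- spotter.regions_of(name, picture): "pixels" (480x640 bool, what is visible of it) and "extent" ([left, top, width, height] in pixels, round what is visible of it).
- spotter.tip_of(name, picture): "position" ([column, row] in pixels: a listed point, or the origin of a listed thing).
The state is a dict: "clock": time; "joint_positions": joint angles; "qvel": joint speeds; "joint_torque": joint torques, N m; "position": TCP position; "eef_rot": TCP orientation; "contact_force": force on the tool from outside, world axes, zero at the start; "moment": the same for the moment, N m; "grip_width": finger opening in mm.
Only numpy, scipy, OpenCV 4.12 (cv2) and the standard library are available. Lean on these libraries where they do the work, as an engineer would, in place of code of your own. Each camera call takes 0.05 s, during which the arm holds its last target.

## Working session

There is one attempt and no reset: what is moved stays moved. The work goes in short steps, Python scripts to look and compute and a tool call to move; the robot and the scene stay as the last step left them, time stands still between calls to the robot, and variables do not carry over. Pictures are saved under pics/ and viewed, and the job is handed in when it is done.

Besides the shell and the picture viewer there is one more tool, called after ">>>" by a JSON object that holds its "op" and its "data", one argument or row to a line. drive_tool: Moves the arm, as the interface text tells. Its arguments: {"type":"object","properties":{"deltas":{"type":"array"},"squeeze":{"type":"number"}},"required":["deltas"]}

```bash
ls; mkdir -p pics
cat > h.py <<'E'
import numpy as np, cv2
from rig import env, eyes, spotter
from scipy.spatial.transform import Rotation as R
def cap(n,f=None):
    p=eyes.capture(n)
    if f: cv2.imwrite('pics/'+f,p['color'][:,:,::-1])
    return p
def ray(p,uv):
    f=240/np.tan(np.radians(p['vertical_fov'])/2)
    d=np.array([(uv[0]-p['cx'])/f,(uv[1]-p['cy'])/f,1.])
    T=np.array(p['world_from_camera']); d=T[:3,:3]@d
    return T[:3,3],d/np.linalg.norm(d)
def proj(p,X):
    f=240/np.tan(np.radians(p['vertical_fov'])/2)
    T=np.array(p['world_from_camera']); c=T[:3,:3].T@(np.array(X,float)-T[:3,3])
    return np.array([p['cx']+f*c[0]/c[2],p['cy']+f*c[1]/c[2]])
def onz(p,uv,z):
    o,d=ray(p,uv); return o+d*(z-o[2])/d[2]
def tri(p,a,q,b):
    o1,d1=ray(p,a);o2,d2=ray(q,b)
    A=np.stack([d1,-d2],1); s=np.linalg.lstsq(A,o2-o1,rcond=None)[0]
    x,y=o1+d1*s[0],o2+d2*s[1]; return (x+y)/2,np.linalg.norm(x-y)
E
python3 - <<'E'
from h import *
s=cap('scene','s0.png');t=cap('top','t0.png')
for p in(s,t): print(p['vertical_fov'],p['cx'],p['cy'],np.round(p['world_from_camera'],3).tolist())
for n in ['gauge_tab','gauge_hole','gauge','rack','stand','stand_post']:
  for l,p in(('s',s),('t',t)):
    print(n,l,[(np.round(r['position'],1).tolist(),round(r['score'],2)) for r in spotter.tip_of(n,p)][:4])
print(env.get_obs())
E
```

```text
pics
46.69655385423638 319.0425998804691 233.10069649695794 [[-0.809, -0.413, 0.419, 71.304], [-0.588, 0.591, -0.553, 465.274], [-0.019, -0.693, -0.721, 942.486], [0.0, 0.0, 0.0, 1.0]]
55.97486194346595 322.4183923434489 239.96956907690875 [[0.009, -0.986, 0.165, 350.702], [-1.0, -0.006, 0.016, -181.72], [-0.015, -0.165, -0.986, 1239.419], [0.0, 0.0, 0.0, 1.0]]
gauge_tab s [([281.8, 296.0], 0.65), ([243.1, 368.3], 0.56)]
gauge_tab t [([199.3, 266.3], 0.67), ([247.7, 248.6], 0.6)]
gauge_hole s [([281.0, 309.0], 0.81), ([244.0, 379.5], 0.69)]
gauge_hole t [([253.0, 254.8], 0.92), ([200.5, 257.5], 0.46)]
gauge s [([248.8, 396.0], 0.92), ([284.4, 334.0], 0.82)]
gauge t [([377.8, 256.8], 0.74), ([255.7, 258.0], 0.55), ([206.0, 266.7], 0.55)]
rack s [([282.3, 341.8], 0.87), ([217.8, 345.9], 0.34)]
rack t [([255.0, 260.5], 0.61)]
stand s [([368.6, 240.4], 0.91)]
stand t [([372.8, 257.9], 0.71)]
stand_post s [([357.2, 197.9], 0.6)]
stand_post t [([381.2, 237.0], 0.63)]
{'clock': 0.7, 'joint_positions': array([-1.36968107,  0.31085401,  0.01397532,  1.51148487, -0.00444107,
        1.31920056, -0.02720206]), 'qvel': array([ 1.37956418e-03,  2.86221959e-04,  1.30836733e-03, -2.94172054e-06,
        9.39429282e-04, -8.98207971e-04,  3.65515843e-04]), 'joint_torque': array([-6.01788912e-06, -3.79685926e+01,  1.45864324e-01, -2.30812615e+01,
        1.22980287e-02,  1.84666402e-03,  3.06013774e-06]), 'position': array([132.18916349, 533.88684762, 404.73515189]), 'eef_rot': array([ 3.14150941e+00, -2.90905086e-05,  2.89886449e+00]), 'contact_force': array([-0.33137948,  0.11016912,  1.05680412]), 'moment': array([-0.04918328, -0.0103825 , -0.00018919]), 'grip_width': 85.46200969951711}
```

View pics/s0.png

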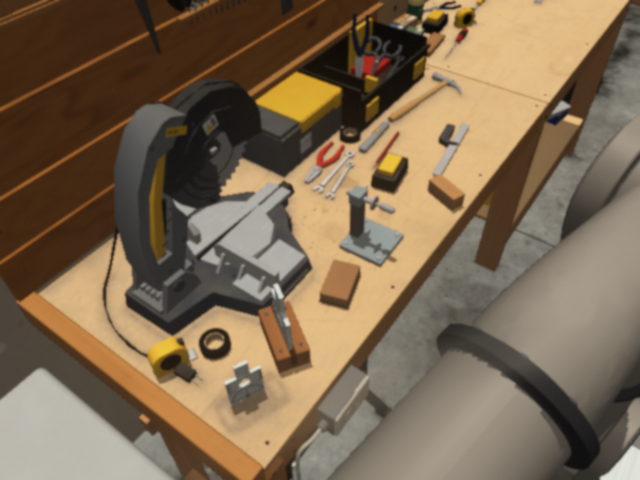

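View pics/t0.png

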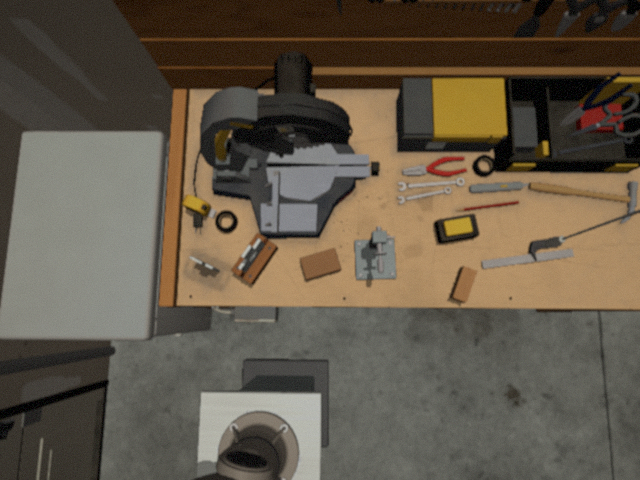

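Run:
```python
import cv2
s=cv2.imread('pics/s0.png');t=cv2.imread('pics/t0.png')
a=cv2.resize(s[265:415,190:390],None,fx=4,fy=4,interpolation=2)
b=cv2.resize(t[215:315,170:310],None,fx=5.5,fy=5.5,interpolation=2)
c=cv2.resize(s[170:280,320:440],None,fx=5,fy=5,interpolation=2)
d=cv2.resize(t[215:295,335:415],None,fx=7,fy=7,interpolation=2)
for n,i in zip('abcd',(a,b,c,d)): cv2.imwrite(f'pics/c_{n}.png',i)
```

```text
(no output)
```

View pics/c_a.png

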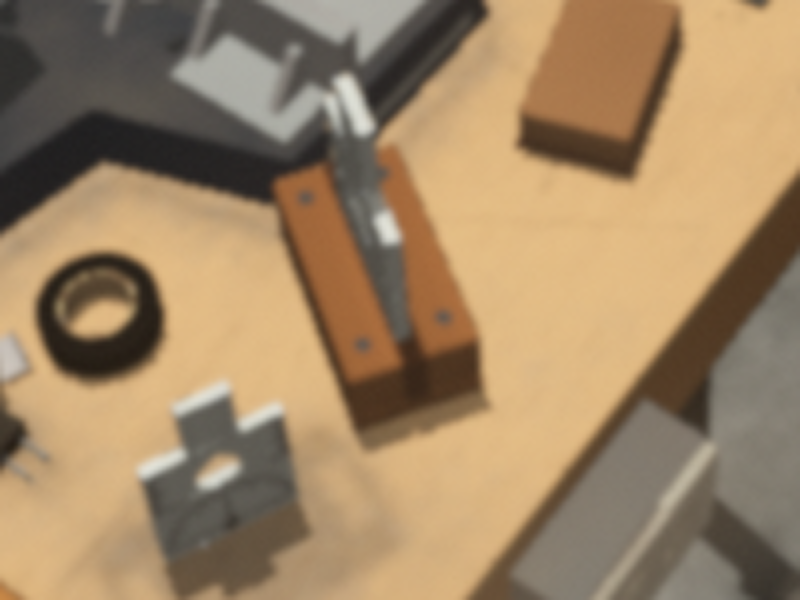

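View pics/c_b.png

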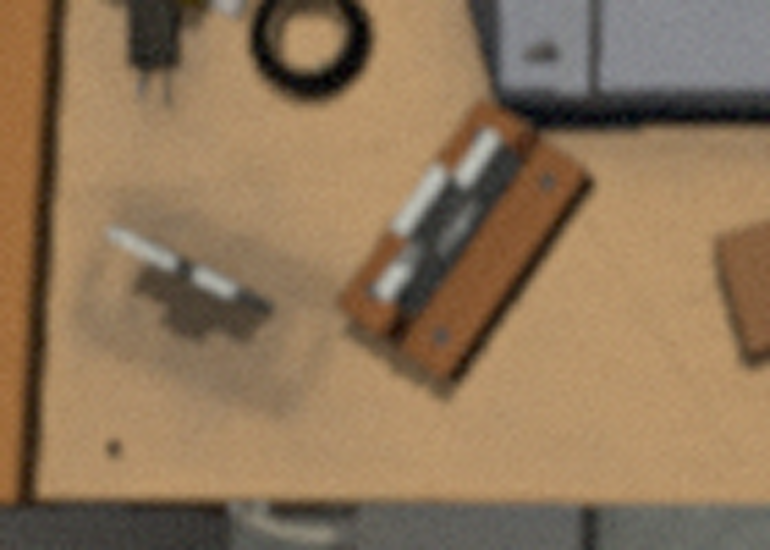

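View pics/c_c.png

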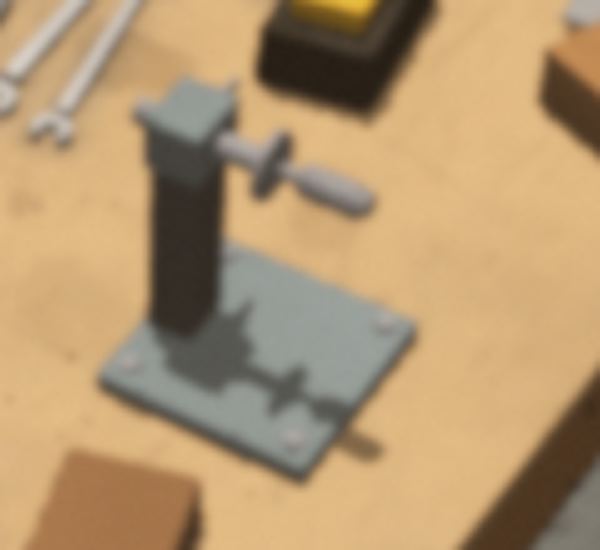

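View pics/c_d.png

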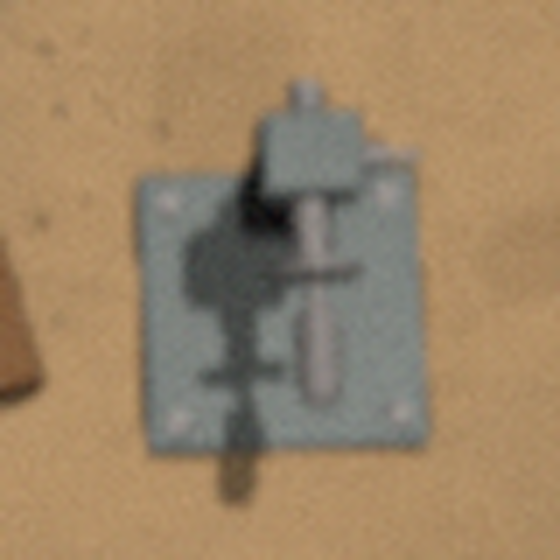

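Run:
```python
from h import *
s=cap('scene');t=cap('top')
print('tab',tri(s,(281.8,296),t,(247.7,248.6)))
print('hole',tri(s,(281,309),t,(253,254.8)))
print('post',tri(s,(357.2,197.9),t,(381.2,237)))
print('rack',onz(s,(282.3,341.8),0),onz(t,(255,260.5),0))
print('stand',onz(s,(368.6,240.4),0),onz(t,(372.8,257.9),0))
st=np.array([onz(t,(335+a/7,215+b/7),12) for a,b in((140,178),(415,175),(428,445),(150,450))])
rk=np.array([onz(t,(170+a/5.5,215+b/5.5),46) for a,b in((480,100),(592,182),(447,372),(340,298))])
for q in(st,rk):
  print(q.round(1).tolist(),q.mean(0)); 
  for i in range(4):
    e=q[(i+1)%4]-q[i]; print(np.linalg.norm(e),np.degrees(np.arctan2(e[1],e[0])))
# mask fit
from scipy.optimize import minimize
m={}
for l,p in(('s',s),('t',t)):
    r=spotter.regions_of('rack',p)[0]; m[l]=r['pixels']; print(r['score'],r['extent'])
    r=spotter.regions_of('gauge',p); print([(a['score'],a['extent']) for a in r])
    r=spotter.regions_of('stand',p); print([(a['score'],a['extent']) for a in r]); m['st'+l]=r[0]['pixels']
np.savez('m.npz',**m)
print(env.get_obs()['clock'])
import pickle; pickle.dump((s,t),open('pt.pkl','wb'))
```

```text
tab (array([506.64829981,  17.69384733, 139.22238072]), np.float64(12.666189496471082))
hole (array([504.1939097 ,  15.40686121,  95.9027864 ]), np.float64(3.2520338217940203))
post (array([ 549.90560741, -311.75039873,  107.3977929 ]), np.float64(2.1375501609853425))
rack [502.85538654  25.96220472   0.        ] [499.62853414  24.96544855   0.        ]
stand [ 511.03288795 -304.64191228    0.        ] [ 509.04243009 -300.68834896    0.        ]
[[555.6, -251.1, 12.0], [557.5, -359.0, 12.0], [451.5, -362.1, 12.0], [448.8, -254.6, 12.0]] [ 503.3387968  -306.71449648   12.        ]
107.92217224037071 -89.0193121089816
106.03467502396771 -178.2992301545818
107.57385211933314 91.45261594932846
106.92561490439574 1.883390088711899
[[568.1, 13.6, 46.0], [527.9, -42.3, 46.0], [435.1, 25.2, 46.0], [470.5, 78.3, 46.0]] [500.41586422  18.71046767  46.        ]
68.89659434119055 -125.72525298531474
114.73969124095261 143.95372173330583
63.76946652916966 56.372744861489586
117.15990617008453 -33.51082301969382
0.88 [257.1, 301.8, 54.1, 71.7]
[(0.7, [269.6, 284.0, 23.2, 68.6]), (0.64, [227.6, 361.0, 37.5, 45.6])]
[]Traceback (most recent call last):
  File "<stdin>", line 20, in <module>
IndexError: list index out of range
```

```bash
cat > fit.py <<'E'
from h import *
import pickle
from scipy.optimize import minimize
from scipy.ndimage import map_coordinates,gaussian_filter
def box(x0,x1,y0,y1,z0,z1):
    c=np.array([[x,y,z] for x in(x0,x1) for y in(y0,y1) for z in(z0,z1)],float)
    e=[(0,1),(2,3),(4,5),(6,7),(0,2),(1,3),(4,6),(5,7),(0,4),(1,5),(2,6),(3,7)]
    return [(c[a],c[b]) for a,b in e]
def place(segs,x,y,yaw,z=0):
    Rm=R.from_euler('z',yaw,degrees=True).as_matrix()
    return [(Rm@a+[x,y,z],Rm@b+[x,y,z]) for a,b in segs]
def gm(p):
    g=cv2.cvtColor(p['color'],cv2.COLOR_RGB2LAB).astype(float)
    m=0
    for k in range(3):
        c=gaussian_filter(g[:,:,k],0.8); gy,gx=np.gradient(c); m=m+np.hypot(gx,gy)
    return np.minimum(m,25)
def score(par,segs,ps,G):
    tot=0
    for p,g in zip(ps,G):
        for a,b in place(segs,*par):
            u=np.array([proj(p,a+(b-a)*k) for k in np.linspace(.05,.95,15)])
            tot+=map_coordinates(g,[u[:,1],u[:,0]],order=1).mean()
    return -tot
def draw(p,segs,par,crop,f,fn,col=(0,0,255)):
    x,y,w,h=crop
    im=cv2.resize(p['color'][y:y+h,x:x+w,::-1],None,fx=f,fy=f,interpolation=cv2.INTER_CUBIC)
    for sg,pr in zip(segs,par):
        for a,b in place(sg,*pr):
            A=((proj(p,a)-[x,y]+.5)*f).astype(int);B=((proj(p,b)-[x,y]+.5)*f).astype(int)
            cv2.line(im,tuple(map(int,A)),tuple(map(int,B)),col,1)
    cv2.imwrite('pics/'+fn,im)
E
python3 - <<'E'
from fit import *
s=cap('scene');t=cap('top'); pickle.dump((s,t),open('pt.pkl','wb'))
print(env.get_obs()['clock'])
G=[gm(s),gm(t)]
rk=box(-33,33,-62,62,0,46); rk=[e for e in rk if not(e[0][2]==0 and e[1][2]==0)]
st=box(-55,55,-55,55,0,12); st=[e for e in st if e[0][2]==12 and e[1][2]==12]+box(25,55,-15,15,110,142)
for nm,sg,p0 in(('rack',rk,(501,22,54)),('stand',st,(504,-305,1.5))):
  for ps,g in(((s,t),G),((s,),G[:1]),((t,),G[1:])):
    best=None
    for k in range(8):
        r=minimize(score,np.array(p0)+np.random.randn(3)*[3,3,2],args=(sg,ps,g),method='Nelder-Mead',options=dict(initial_simplex=None,xatol=.05,fatol=.01))
        if best is None or r.fun<best.fun: best=r
    print(nm,len(ps),best.x.round(2),best.fun)
    if len(ps)==2:
        if nm=='rack': P1=best.x
        else: P2=best.x
pickle.dump((P1,P2),open('fit.pkl','wb'))
RK=box(-33,33,-62,62,0,46)+box(-5.25,5.25,-49,49,46,46)
GA=box(-4,4,-45,45,12,116)+box(-4,4,-17,17,116,162)
ST=box(-55,55,-55,55,0,12)+box(25,55,-15,15,110,142)
draw(s,[RK,GA],[P1,P1],(230,270,120,120),5,'o1.png');draw(t,[RK,GA],[P1,P1],(210,210,90,90),6,'o2.png')
draw(s,[ST],[P2],(330,170,90,110),5,'o3.png');draw(t,[ST],[P2],(335,215,80,80),7,'o4.png')
E
```

```text
1.05
rack 2 [501.24  22.17  56.24] -305.36783120548284
rack 1 [499.41  23.84  55.53] -160.80773919399496
rack 1 [502.72  21.42  56.92] -153.75177306762464
stand 2 [ 504.14 -302.98    3.76] -488.75923220436596
stand 1 [ 503.   -301.32    5.36] -274.3212346003202
stand 1 [ 505.8  -304.34    2.1 ] -240.33876958015318
```

```bash
cd pics; python3 -c "
import cv2,numpy as np
i=[cv2.imread(f'o{k}.png') for k in (1,2,3,4)]
def pad(a):
    b=np.zeros((600,600,3),np.uint8); a=a[:600,:600]; b[:a.shape[0],:a.shape[1]]=a; return b
cv2.imwrite('oo1.png',np.hstack([pad(i[0]),pad(i[1])])[:,:1140][:, :]); cv2.imwrite('oo2.png',np.hstack([pad(i[2]),pad(i[3])]))"
```

```text
(no output)
```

View pics/o1.png

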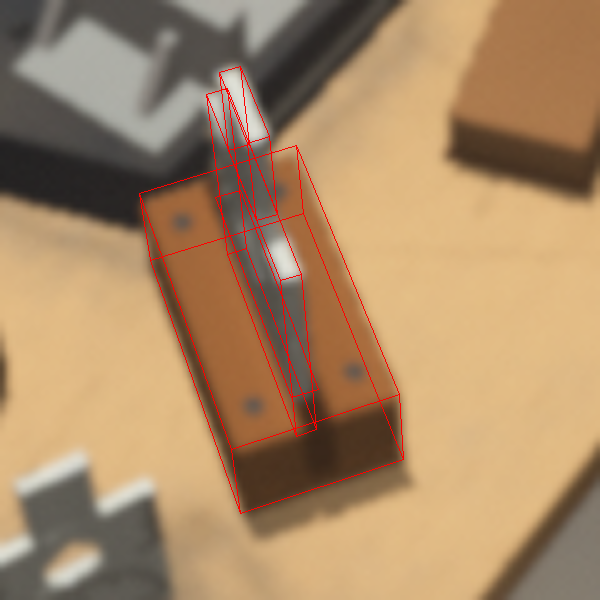

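View pics/o2.png

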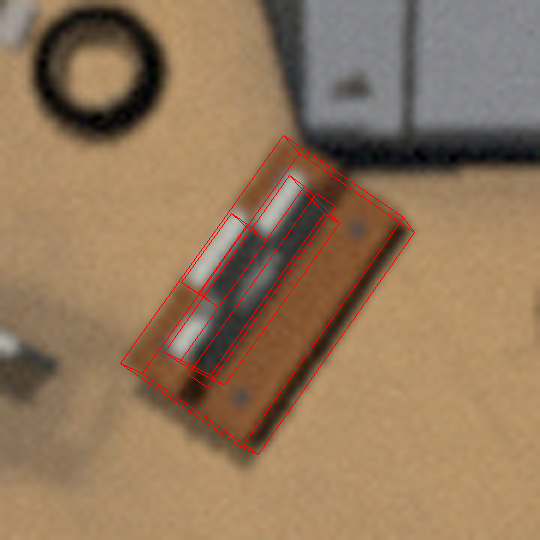

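View pics/o3.png

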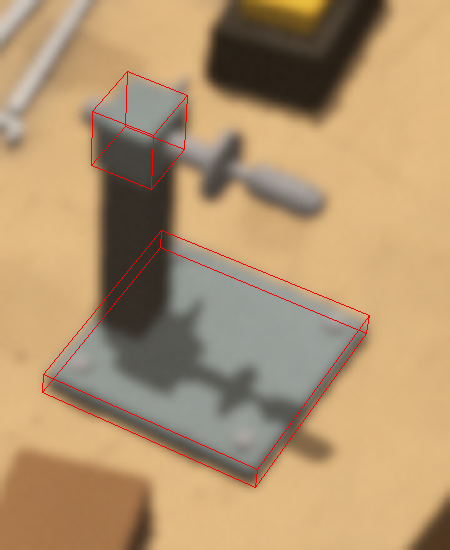

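View pics/o4.png

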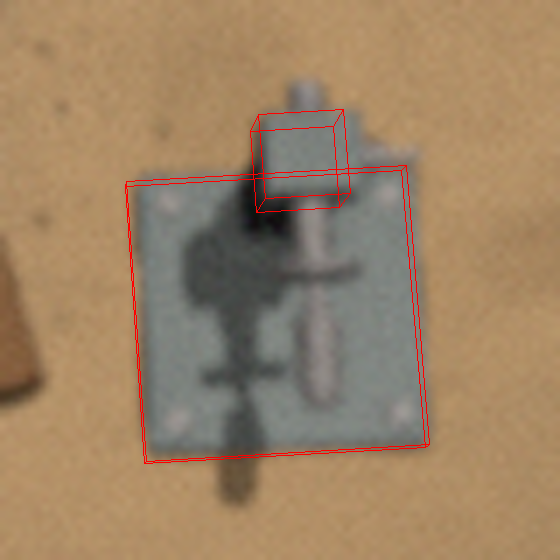

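Run:
```python
from fit import *
s,t=pickle.load(open('pt.pkl','rb'))
c=[onz(s,(320+a/5-.4,170+b/5-.4),12) for a,b in((415,325),(303,470),(100,377),(222,240))]
c=np.array(c);print(c.round(1).tolist(),c.mean(0))
for i in range(4):
    e=c[(i+1)%4]-c[i]; print(np.linalg.norm(e).round(1),np.degrees(np.arctan2(e[1],e[0])).round(1))
# peg axis: rear & tip in both, z=125
for lab,p,uv in(('s tip',s,(320+372/5-.4,170+205/5-.4)),('s flange',s,(320+272/5-.4,170+163/5-.4)),('t tip',t,(335+320/7-.4,215+395/7-.4)),('t flange',t,(335+318/7-.4,215+272/7-.4)),('t peg rear end',t,(335+305/7-.4,215+88/7-.4)),('t mid clampfront',t,(335+312/7-.4,215+195/7-.4))):
    print(lab,onz(p,uv,125).round(1))
b=np.array([onz(t,(335+a/7-.4,215+b/7-.4),142) for a,b in((270,115),(362,115),(355,195),(258,195))]);print(b.round(1).tolist(),b.mean(0))
print(proj(t,(504.14,-303,0)))
```

```text
[[451.1, -355.2, 12.0], [447.0, -250.4, 12.0], [551.6, -245.0, 12.0], [554.4, -351.4, 12.0]] [ 501.03480763 -300.50252544   12.        ]
104.9 92.3
104.8 3.0
106.4 -88.5
103.3 -177.9
s tip [ 455.2 -306.2  125. ]
s flange [ 503.7 -304.2  125. ]
t tip [ 460.5 -306.9  125. ]
t flange [ 504.3 -306.7  125. ]
t peg rear end [ 570.8 -302.9  125. ]
t mid clampfront [ 532.  -304.9  125. ]
[[557.7, -288.6, 142.0], [557.9, -321.0, 142.0], [529.3, -318.1, 142.0], [529.1, -284.1, 142.0]] [ 543.51382518 -302.97578276  142.        ]
[373.65707524 259.67016758]
```

Run:
```python
from fit import *
s,t=pickle.load(open('pt.pkl','rb')); P=pickle.load(open('fit.pkl','rb'))[0]
Rm=R.from_euler('z',P[2],degrees=True).as_matrix()
out=[]
for p,fx in((s,4),(t,-4)):
    # canvas 120 (y -60..60) x 130 (z 175..45) scale 4
    ys=np.linspace(-60,60,360); zs=np.linspace(175,40,405)
    mx=np.zeros((405,360),np.float32);my=mx.copy()
    for i,z in enumerate(zs):
        for j,y in enumerate(ys):
            u=proj(p,Rm@[fx,y,0]+[P[0],P[1],z]); mx[i,j],my[i,j]=u
    im=cv2.remap(p['color'],mx,my,cv2.INTER_CUBIC)[:,:,::-1]
    out.append(im)
cv2.imwrite('pics/rect.png',np.hstack(out))
```

```text
(no output)
```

View pics/rect.png

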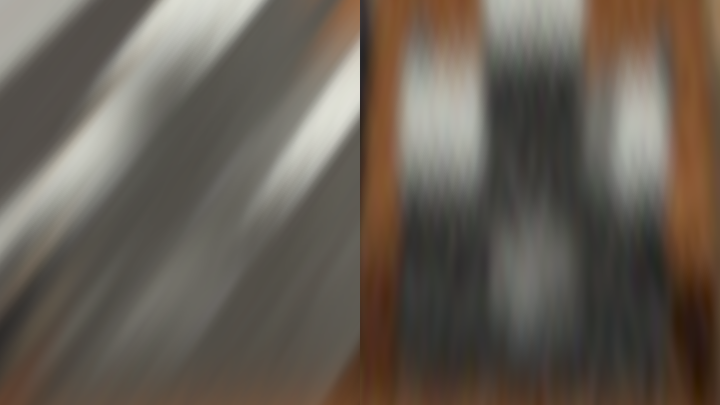

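Run:
```python
from fit import *
s,t=pickle.load(open('pt.pkl','rb'))
print(tri(s,(42,370),t,(165,132)), tri(s,(148,475),t,(157,337)))
for X in((132,534,405),(132,534,232),(300,300,405),(300,300,232)): print(proj(s,X),proj(t,X))
```

```text
(array([909.42003557, 332.48266676, -83.15461887]), np.float64(1.1603188620414029)) (array([365.25328693, 305.66227532, 162.8267981 ]), np.float64(207.85712360946292))
[201.38688384 808.97252044] [-76.29326935 437.61035142]
[234.41160147 798.74254496] [ -4.87720481 416.14608787]
[243.93273131 407.80563817] [ 64.59454064 341.62929811]
[259.93677262 472.03302191] [110.08236062 337.1734062 ]
```

```bash
cat >> h.py <<'E'
def pose():
    o=env.get_obs(); return np.array(o['position'],float),R.from_euler('xyz',o['eef_rot']),o
def plan(tp,tyaw,n=8,vmax=38,wmax=7.0,jaw=None,dirn=0):
    """print up to n rows; tyaw deg; keeps tool down; dirn forces world-yaw direction"""
    p,r,o=pose(); tp=np.array(tp,float)
    T=R.from_euler('xyz',[180,0,tyaw],degrees=True)
    y0=np.degrees(o['eef_rot'][2]); dy=(tyaw-y0+180)%360-180
    if dirn and dy*dirn<0 and abs(dy)>20: dy+=360*dirn
    nr=max(int(np.ceil(np.linalg.norm(tp-p)/vmax)),int(np.ceil(abs(dy)/wmax)),1)
    rows=[]
    p0=p.copy()
    for k in range(min(n,nr)):
        d=r.inv().apply((tp-p0)/nr)/1000
        nx=R.from_euler('xyz',[180,0,y0+dy*(k+1)/nr],degrees=True)
        w=np.degrees((r.inv()*nx).as_rotvec())
        rows.append('{"delta_pos":[%s],"delta_rot":[%s],"jaw":%s}'%(','.join('%.4f'%x for x in d),','.join('%.2f'%x for x in w),jaw))
        r=r*R.from_rotvec(np.radians(w))
    print('rows needed',nr,'dist',np.round(tp-p0,1),'dyaw',round(dy,1)); print('['+',\n'.join(rows)+']')
def stt():
    o=env.get_obs(); print('t',round(o['clock'],2),'pos',np.round(o['position'],1),'rot',np.degrees(o['eef_rot']).round(2),'F',np.round(o['contact_force'],2),'M',np.round(o['moment'],3),'w',round(o['grip_width'],1),'q7',round(o['joint_positions'][6],2))
E
python3 -c "
from h import *
plan((501.2,22.2,385),-33.8,jaw=100,dirn=-1)"
```

```text
rows needed 29 dist [ 369.  -511.7  -19.7] dyaw -199.9
[{"delta_pos":[-0.0166,-0.0141,0.0007],"delta_rot":[0.00,0.00,6.89],"jaw":100},
{"delta_pos":[-0.0182,-0.0120,0.0007],"delta_rot":[-0.00,-0.00,6.89],"jaw":100},
{"delta_pos":[-0.0195,-0.0097,0.0007],"delta_rot":[-0.00,-0.00,6.89],"jaw":100},
{"delta_pos":[-0.0205,-0.0073,0.0007],"delta_rot":[-0.00,-0.00,6.89],"jaw":100},
{"delta_pos":[-0.0212,-0.0048,0.0007],"delta_rot":[0.00,-0.00,6.89],"jaw":100},
{"delta_pos":[-0.0216,-0.0022,0.0007],"delta_rot":[0.00,-0.00,6.89],"jaw":100},
{"delta_pos":[-0.0218,0.0004,0.0007],"delta_rot":[-0.00,-0.00,6.89],"jaw":100},
{"delta_pos":[-0.0215,0.0030,0.0007],"delta_rot":[-0.00,-0.00,6.89],"jaw":100}]
```

>>> {"op": "drive_tool", "data": {
  "deltas": [
    {"delta_pos": [-0.017, -0.014, 0], "delta_rot": [0, 0, 7], "jaw": 60},
    {"delta_pos": [-0.018, -0.012, 0], "delta_rot": [0, 0, 7], "jaw": 60},
    {"delta_pos": [-0.02, -0.01, 0], "delta_rot": [0, 0, 7], "jaw": 60},
    {"delta_pos": [-0.021, -0.007, 0], "delta_rot": [0, 0, 7], "jaw": 60},
    {"delta_pos": [-0.021, -0.005, 0], "delta_rot": [0, 0, 7], "jaw": 60},
    {"delta_pos": [-0.022, -0.002, 0], "delta_rot": [0, 0, 7], "jaw": 60},
    {"delta_pos": [-0.022, 0, 0], "delta_rot": [0, 0, 7], "jaw": 60},
    {"delta_pos": [-0.022, 0.003, 0], "delta_rot": [0, 0, 7], "jaw": 60}
  ]
}}

```text
clock: 1.72
position: [231.7, 388.0, 403.6]
eef_rot: [-3.14, -0.005, 1.904]
contact_force: [0.3, -0.5, 0.5]
grip_width: 51.5
```

```bash
python3 -c "
from h import *
stt();plan((501.2,22.2,385),-33.8,jaw=60,dirn=-1)"
```

```text
t 1.72 pos [231.7 388.  403.6] rot [-179.88   -0.31  109.07] F [ 0.25 -0.52  0.51] M [ 0.011  0.008 -0.013] w 51.5 q7 -0.71
rows needed 21 dist [ 269.5 -365.8  -18.6] dyaw -142.9
[{"delta_pos":[-0.0207,0.0064,0.0008],"delta_rot":[-0.13,-0.30,6.80],"jaw":60},
{"delta_pos":[-0.0197,0.0088,0.0009],"delta_rot":[0.00,-0.00,6.80],"jaw":60},
{"delta_pos":[-0.0186,0.0111,0.0009],"delta_rot":[-0.00,-0.00,6.80],"jaw":60},
{"delta_pos":[-0.0171,0.0132,0.0009],"delta_rot":[0.00,-0.00,6.80],"jaw":60},
{"delta_pos":[-0.0154,0.0152,0.0009],"delta_rot":[-0.00,-0.00,6.80],"jaw":60},
{"delta_pos":[-0.0135,0.0169,0.0009],"delta_rot":[0.00,-0.00,6.80],"jaw":60},
{"delta_pos":[-0.0114,0.0184,0.0009],"delta_rot":[-0.00,-0.00,6.80],"jaw":60},
{"delta_pos":[-0.0092,0.0196,0.0009],"delta_rot":[-0.00,-0.00,6.80],"jaw":60}]
```

Tracking is close to what I command.

>>> {"op": "drive_tool", "data": {
  "deltas": [
    {"delta_pos": [-0.021, 0.006, 0.001], "delta_rot": [0, -0.3, 7], "jaw": 60},
    {"delta_pos": [-0.02, 0.009, 0.001], "delta_rot": [0, 0, 7], "jaw": 60},
    {"delta_pos": [-0.019, 0.011, 0.001], "delta_rot": [0, 0, 7], "jaw": 60},
    {"delta_pos": [-0.017, 0.013, 0.001], "delta_rot": [0, 0, 7], "jaw": 60},
    {"delta_pos": [-0.015, 0.015, 0.001], "delta_rot": [0, 0, 7], "jaw": 60},
    {"delta_pos": [-0.014, 0.017, 0.001], "delta_rot": [0, 0, 7], "jaw": 60},
    {"delta_pos": [-0.011, 0.018, 0.001], "delta_rot": [0, 0, 7], "jaw": 60},
    {"delta_pos": [-0.009, 0.02, 0.001], "delta_rot": [0, 0, 7], "jaw": 60}
  ]
}}

```text
clock: 2.38
position: [335.0, 237.6, 396.6]
eef_rot: [-3.139, -0.003, 0.904]
contact_force: [0.3, -0.3, -0.9]
grip_width: 51.2
```

```bash
python3 -c "
from h import *
stt();plan((501.2,22.2,385),-33.8,jaw=60,dirn=-1)"
```

```text
t 2.38 pos [335.  237.6 396.6] rot [-179.83   -0.19   51.79] F [ 0.29 -0.33 -0.92] M [-0.027 -0.012 -0.015] w 51.2 q7 -1.31
rows needed 13 dist [ 166.2 -215.4  -11.6] dyaw -85.6
[{"delta_pos":[-0.0051,0.0203,0.0008],"delta_rot":[-0.18,-0.18,6.58],"jaw":60},
{"delta_pos":[-0.0027,0.0207,0.0009],"delta_rot":[0.00,-0.00,6.58],"jaw":60},
{"delta_pos":[-0.0004,0.0209,0.0009],"delta_rot":[0.00,-0.00,6.58],"jaw":60},
{"delta_pos":[0.0020,0.0208,0.0009],"delta_rot":[-0.00,-0.00,6.58],"jaw":60},
{"delta_pos":[0.0044,0.0205,0.0009],"delta_rot":[0.00,-0.00,6.58],"jaw":60},
{"delta_pos":[0.0067,0.0198,0.0009],"delta_rot":[-0.00,-0.00,6.58],"jaw":60},
{"delta_pos":[0.0090,0.0189,0.0009],"delta_rot":[0.00,-0.00,6.58],"jaw":60},
{"delta_pos":[0.0111,0.0178,0.0009],"delta_rot":[0.00,-0.00,6.58],"jaw":60}]
```

>>> {"op": "drive_tool", "data": {
  "deltas": [
    {"delta_pos": [-0.005, 0.02, 0.001], "delta_rot": [-0.2, -0.2, 6.6], "jaw": 60},
    {"delta_pos": [-0.003, 0.021, 0.001], "delta_rot": [0, 0, 6.6], "jaw": 60},
    {"delta_pos": [0, 0.021, 0.001], "delta_rot": [0, 0, 6.6], "jaw": 60},
    {"delta_pos": [0.002, 0.021, 0.001], "delta_rot": [0, 0, 6.6], "jaw": 60},
    {"delta_pos": [0.0045, 0.0205, 0.001], "delta_rot": [0, 0, 6.6], "jaw": 60},
    {"delta_pos": [0.007, 0.02, 0.001], "delta_rot": [0, 0, 6.6], "jaw": 60},
    {"delta_pos": [0.009, 0.019, 0.001], "delta_rot": [0, 0, 6.6], "jaw": 60},
    {"delta_pos": [0.011, 0.018, 0.001], "delta_rot": [0, 0, 6.6], "jaw": 60}
  ]
}}

```text
clock: 3.05
position: [438.8, 94.2, 390.1]
eef_rot: [-3.137, -0.004, -0.065]
contact_force: [1.0, 0.3, -0.2]
grip_width: 51.2
```

```bash
python3 -c "
from h import *
stt();plan((501.2,22.2,385),-33.8,jaw=60,dirn=-1)"
```

```text
t 3.05 pos [438.8  94.2 390.1] rot [-179.74   -0.21   -3.71] F [ 0.97  0.27 -0.24] M [ 0.009 -0.01   0.01 ] w 51.2 q7 -1.79
rows needed 5 dist [ 62.4 -72.   -5.1] dyaw -30.1
[{"delta_pos":[0.0134,0.0136,0.0010],"delta_rot":[-0.27,-0.19,6.02],"jaw":60},
{"delta_pos":[0.0147,0.0121,0.0010],"delta_rot":[0.00,-0.00,6.02],"jaw":60},
{"delta_pos":[0.0159,0.0105,0.0010],"delta_rot":[-0.00,-0.00,6.02],"jaw":60},
{"delta_pos":[0.0169,0.0087,0.0010],"delta_rot":[-0.00,-0.00,6.02],"jaw":60},
{"delta_pos":[0.0177,0.0069,0.0010],"delta_rot":[0.00,-0.00,6.02],"jaw":60}]
```

>>> {"op": "drive_tool", "data": {
  "deltas": [
    {"delta_pos": [0.0135, 0.0135, 0.001], "delta_rot": [-0.3, -0.2, 6], "jaw": 60},
    {"delta_pos": [0.015, 0.012, 0.001], "delta_rot": [0, 0, 6], "jaw": 60},
    {"delta_pos": [0.016, 0.0105, 0.001], "delta_rot": [0, 0, 6], "jaw": 60},
    {"delta_pos": [0.017, 0.009, 0.001], "delta_rot": [0, 0, 6], "jaw": 60},
    {"delta_pos": [0.0175, 0.007, 0.001], "delta_rot": [0, 0, 6], "jaw": 60},
    {"delta_pos": [0, 0, 0], "delta_rot": [0, 0, 0], "jaw": 60}
  ]
}}

```text
clock: 3.55
position: [504.5, 13.0, 386.2]
eef_rot: [-3.141, -0.005, -0.625]
contact_force: [0.0, -0.9, 0.8]
grip_width: 51.4
```

```bash
python3 -c "
from h import *
stt();plan((501.2,22.2,299),-33.8,jaw=60)
s=cap('scene','s1.png');t=cap('top','t1.png')
a=cv2.resize(s['color'][180:400,190:390,::-1],None,fx=2.7,fy=2.7,interpolation=2);b=cv2.resize(t['color'][190:300,190:320,::-1],None,fx=2,fy=2,interpolation=2)
a[:b.shape[0],-b.shape[1]:]=b
cv2.imwrite('pics/v1.png',a)"
```

```text
t 3.55 pos [504.5  13.  386.2] rot [-179.97   -0.3   -35.8 ] F [ 0.01 -0.93  0.8 ] M [-0.072  0.016 -0.004] w 51.4 q7 -2.05
rows needed 3 dist [ -3.3   9.2 -87.2] dyaw 2.0
[{"delta_pos":[-0.0029,-0.0018,0.0291],"delta_rot":[-0.03,-0.30,-0.67],"jaw":60},
{"delta_pos":[-0.0027,-0.0019,0.0291],"delta_rot":[0.00,0.00,-0.67],"jaw":60},
{"delta_pos":[-0.0027,-0.0019,0.0291],"delta_rot":[-0.00,0.00,-0.67],"jaw":60}]
```

View pics/v1.png

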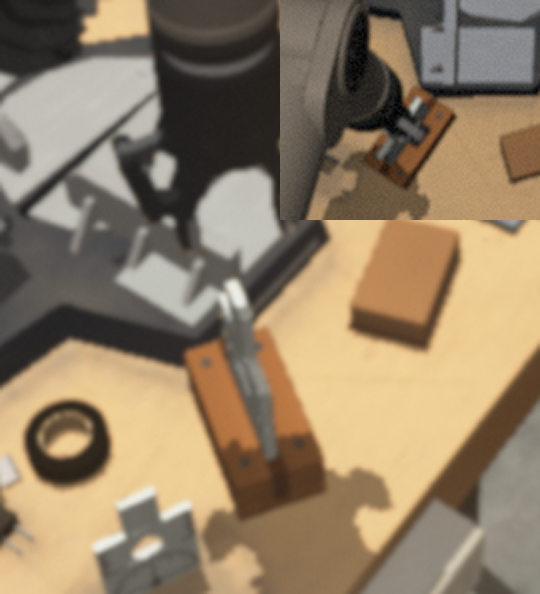

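>>> {"op": "drive_tool", "data": {
  "deltas": [
    {"delta_pos": [-0.004, -0.003, 0.01], "delta_rot": [0, -0.3, -1], "jaw": 60},
    {"delta_pos": [-0.0035, -0.0025, 0.012], "delta_rot": [0, 0, -1], "jaw": 60},
    {"delta_pos": [0, 0, 0], "delta_rot": [0, 0, 0], "jaw": 60}
  ]
}}

```text
clock: 3.9
position: [498.9, 28.7, 362.6]
eef_rot: [-3.137, 0.007, -0.57]
contact_force: [-1.2, 0.9, -0.2]
grip_width: 51.1
```

```bash
python3 -c "
from h import *
stt();plan((501.2,22.2,299),-33.8,jaw=60)"
```

```text
t 3.9 pos [498.9  28.7 362.6] rot [-179.72    0.42  -32.69] F [-1.22  0.86 -0.22] M [ 0.016  0.05  -0.078] w 51.1 q7 -2.01
rows needed 2 dist [  2.3  -6.5 -63.6] dyaw -1.1
[{"delta_pos":[0.0030,0.0023,0.0318],"delta_rot":[-0.27,0.42,0.56],"jaw":60},
{"delta_pos":[0.0028,0.0021,0.0318],"delta_rot":[0.00,-0.00,0.56],"jaw":60}]
```

>>> {"op": "drive_tool", "data": {
  "deltas": [
    {"delta_pos": [0.003, 0.002, 0.01], "delta_rot": [-0.2, 0.3, 0.5], "jaw": 60},
    {"delta_pos": [0, 0, 0.01], "delta_rot": [0, 0, 0], "jaw": 60},
    {"delta_pos": [0, 0, 0], "delta_rot": [0, 0, 0], "jaw": 60},
    {"delta_pos": [0, 0, 0], "delta_rot": [0, 0, 0], "jaw": 60}
  ]
}}

```text
clock: 4.23
position: [498.8, 28.8, 339.7]
eef_rot: [-3.14, 0.005, -0.572]
contact_force: [0.9, -0.0, 0.5]
grip_width: 51.6
```

```bash
python3 -c "
from h import *
stt();plan((501.2,22.2,299),-33.8,jaw=60)"
```

```text
t 4.23 pos [498.8  28.8 339.7] rot [-179.9     0.31  -32.77] F [ 0.94 -0.04  0.5 ] M [-0.048  0.014 -0.017] w 51.6 q7 -2.0
rows needed 2 dist [  2.4  -6.6 -40.7] dyaw -1.0
[{"delta_pos":[0.0029,0.0021,0.0203],"delta_rot":[-0.10,0.31,0.51],"jaw":60},
{"delta_pos":[0.0028,0.0021,0.0204],"delta_rot":[0.00,-0.00,0.51],"jaw":60}]
```

>>> {"op": "drive_tool", "data": {
  "deltas": [
    {"delta_pos": [0.003, 0.002, 0.005], "delta_rot": [-0.1, 0.3, 0.5], "jaw": 60},
    {"delta_pos": [0.0025, 0.002, 0.005], "delta_rot": [0, 0, 0.5], "jaw": 60},
    {"delta_pos": [0, 0, 0], "delta_rot": [0, 0, 0], "jaw": 60},
    {"delta_pos": [0, 0, 0], "delta_rot": [0, 0, 0], "jaw": 60}
  ]
}}

```text
clock: 4.57
position: [501.7, 21.5, 329.1]
eef_rot: [-3.141, -0.001, -0.591]
contact_force: [0.5, -0.2, 0.3]
grip_width: 51.2
```

```bash
python3 -c "
from h import *
stt();plan((501.2,22.2,299),-33.8,jaw=60)"
```

```text
t 4.57 pos [501.7  21.5 329.1] rot [-1.7999e+02 -7.0000e-02 -3.3890e+01] F [ 0.51 -0.15  0.34] M [-0.041 -0.066 -0.035] w 51.2 q7 -1.99
rows needed 1 dist [ -0.5   0.7 -30.1] dyaw 0.1
[{"delta_pos":[-0.0009,-0.0003,0.0301],"delta_rot":[-0.01,-0.07,-0.09],"jaw":60}]
```

>>> {"op": "drive_tool", "data": {
  "deltas": [
    {"delta_pos": [-0.0005, 0, 0.01], "delta_rot": [0, 0, 0], "jaw": 60},
    {"delta_pos": [0, 0, 0.01], "delta_rot": [0, 0, 0], "jaw": 60},
    {"delta_pos": [0, 0, 0.008], "delta_rot": [0, 0, 0], "jaw": 60},
    {"delta_pos": [0, 0, 0], "delta_rot": [0, 0, 0], "jaw": 60},
    {"delta_pos": [0, 0, 0], "delta_rot": [0, 0, 0], "jaw": 60}
  ]
}}

```text
clock: 4.98
position: [501.4, 21.3, 298.1]
eef_rot: [-3.141, -0.002, -0.592]
contact_force: [0.5, -0.2, -0.6]
grip_width: 51.2
```

```bash
python3 -c "
from h import *
stt();plan((501.2,22.2,299),-33.8,jaw=60)
s=cap('scene','s2.png')
a=cv2.resize(s['color'][240:390,220:340,::-1],None,fx=4,fy=4,interpolation=2)
cv2.imwrite('pics/v2.png',a)"
```

```text
t 4.98 pos [501.4  21.3 298.1] rot [-1.7999e+02 -9.0000e-02 -3.3950e+01] F [ 0.55 -0.21 -0.61] M [ 0.026 -0.017  0.018] w 51.2 q7 -1.96
rows needed 1 dist [-0.2  0.9  0.9] dyaw 0.1
[{"delta_pos":[-0.0007,-0.0006,-0.0009],"delta_rot":[-0.01,-0.09,-0.15],"jaw":60}]
```

View pics/v2.png

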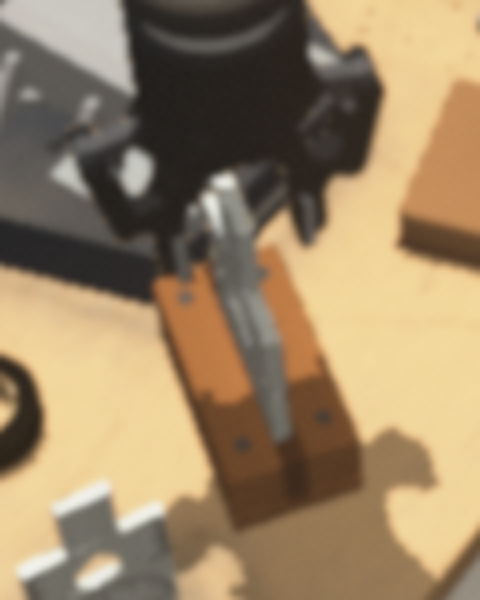

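>>> {"op": "drive_tool", "data": {
  "deltas": [
    {"delta_pos": [0, -0.0005, 0], "delta_rot": [0, 0, 0], "jaw": 30},
    {"delta_pos": [0, 0, 0], "delta_rot": [0, 0, 0], "jaw": 15},
    {"delta_pos": [0, 0, 0], "delta_rot": [0, 0, 0], "jaw": 0},
    {"delta_pos": [0, 0, 0], "delta_rot": [0, 0, 0], "jaw": 0},
    {"delta_pos": [0, 0, 0], "delta_rot": [0, 0, 0], "jaw": 0},
    {"delta_pos": [0, 0, 0], "delta_rot": [0, 0, 0], "jaw": 0}
  ],
  "squeeze": 45
}}

```text
clock: 5.53
position: [501.9, 22.1, 298.6]
eef_rot: [-3.141, -0.002, -0.592]
contact_force: [-0.1, -0.4, -0.3]
grip_width: 7.5
```

```bash
python3 -c "
from h import *
stt()"
```

```text
t 5.53 pos [501.9  22.1 298.6] rot [-1.7995e+02 -1.2000e-01 -3.3900e+01] F [-0.13 -0.35 -0.29] M [ 0.004 -0.043  0.023] w 7.5 q7 -1.97
```

>>> {"op": "drive_tool", "data": {
  "deltas": [
    {"delta_pos": [0, 0, -0.004], "delta_rot": [0, 0, 0], "jaw": 0},
    {"delta_pos": [0, 0, -0.01], "delta_rot": [0, 0, 0], "jaw": 0},
    {"delta_pos": [0, 0, -0.014], "delta_rot": [0, 0, 0], "jaw": 0},
    {"delta_pos": [0, 0, -0.016], "delta_rot": [0, 0, 0], "jaw": 0},
    {"delta_pos": [0, 0, -0.016], "delta_rot": [0, 0, 0], "jaw": 0},
    {"delta_pos": [0, 0, -0.01], "delta_rot": [0, 0, 0], "jaw": 0},
    {"delta_pos": [0, 0, 0], "delta_rot": [0, 0, 0], "jaw": 0}
  ]
}}

```text
clock: 6.12
position: [500.7, 23.2, 373.0]
eef_rot: [-3.141, 0.002, -0.591]
contact_force: [0.3, -0.6, -2.6]
grip_width: 7.6
```

```bash
python3 -c "
from h import *
stt()
s=cap('scene','s3.png');t=cap('top','t3.png')
a=cv2.resize(s['color'][230:380,220:360,::-1],None,fx=4,fy=4,interpolation=2)
b=cv2.resize(t['color'][200:300,190:320,::-1],None,fx=4,fy=4,interpolation=2)
cv2.imwrite('pics/v3.png',a);cv2.imwrite('pics/v3t.png',b)"
```

```text
t 6.12 pos [500.7  23.2 373. ] rot [-1.7999e+02  1.0000e-01 -3.3880e+01] F [ 0.32 -0.56 -2.62] M [-0.004  0.028  0.003] w 7.6 q7 -2.03
```

View pics/v3.png

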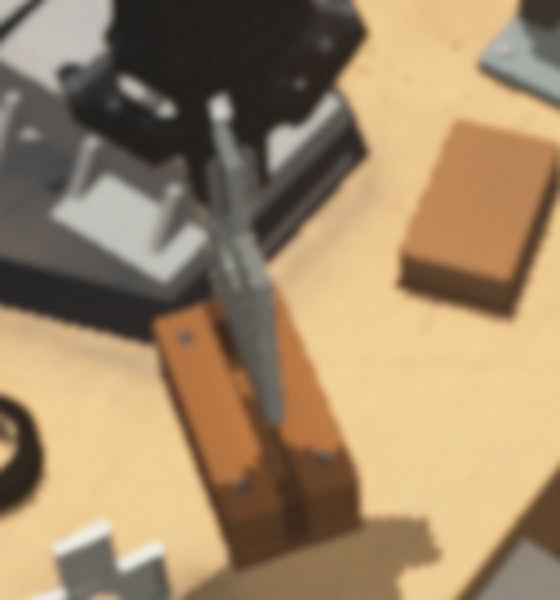

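View pics/v3t.png

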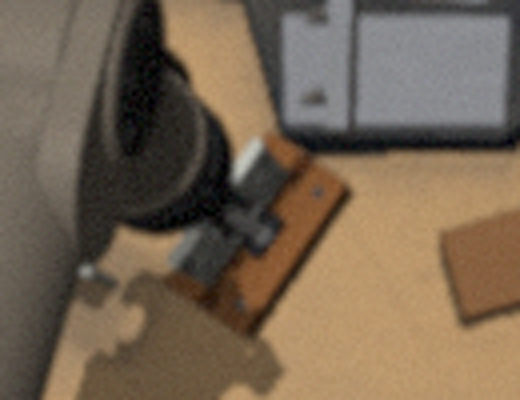

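```bash
python3 -c "
from h import *
plan((470,-80,376),20,jaw=0,vmax=20)"
```

```text
rows needed 8 dist [ -30.1 -103.3    5. ] dyaw 53.9
[{"delta_pos":[0.0041,0.0128,-0.0006],"delta_rot":[0.10,0.24,-6.74],"jaw":0},
{"delta_pos":[0.0026,0.0132,-0.0006],"delta_rot":[-0.00,0.00,-6.74],"jaw":0},
{"delta_pos":[0.0010,0.0134,-0.0006],"delta_rot":[-0.00,0.00,-6.74],"jaw":0},
{"delta_pos":[-0.0006,0.0134,-0.0006],"delta_rot":[-0.00,0.00,-6.74],"jaw":0},
{"delta_pos":[-0.0022,0.0133,-0.0006],"delta_rot":[0.00,0.00,-6.74],"jaw":0},
{"delta_pos":[-0.0037,0.0129,-0.0006],"delta_rot":[-0.00,0.00,-6.74],"jaw":0},
{"delta_pos":[-0.0052,0.0124,-0.0006],"delta_rot":[0.00,0.00,-6.74],"jaw":0},
{"delta_pos":[-0.0066,0.0117,-0.0006],"delta_rot":[0.00,0.00,-6.74],"jaw":0}]
```

>>> {"op": "drive_tool", "data": {
  "deltas": [
    {"delta_pos": [0.004, 0.013, -0.001], "delta_rot": [0, 0, -6], "jaw": 0},
    {"delta_pos": [0.0025, 0.013, -0.001], "delta_rot": [0, 0, -6.7], "jaw": 0},
    {"delta_pos": [0.001, 0.0135, -0.001], "delta_rot": [0, 0, -6.7], "jaw": 0},
    {"delta_pos": [-0.0005, 0.0135, -0.001], "delta_rot": [0, 0, -6.7], "jaw": 0},
    {"delta_pos": [-0.002, 0.0135, 0], "delta_rot": [0, 0, -6.7], "jaw": 0},
    {"delta_pos": [-0.0035, 0.013, 0], "delta_rot": [0, 0, -6.7], "jaw": 0},
    {"delta_pos": [-0.005, 0.0125, 0], "delta_rot": [0, 0, -6.7], "jaw": 0},
    {"delta_pos": [-0.0065, 0.012, 0], "delta_rot": [0, 0, -6], "jaw": 0}
  ]
}}

```text
clock: 6.88
position: [467.3, -79.3, 367.1]
eef_rot: [-3.132, 0.02, 0.372]
contact_force: [-0.5, -0.5, -2.9]
grip_width: 7.6
```

```bash
python3 -c "
from h import *
stt()
s=cap('scene','s4.png')
u=proj(s,pose()[0]-[0,0,200]).astype(int);print(u)
a=cv2.resize(s['color'][max(0,u[1]-60):u[1]+60,u[0]-60:u[0]+60,::-1],None,fx=5,fy=5,interpolation=2)
cv2.imwrite('pics/v4.png',a)"
```

```text
t 6.88 pos [467.3 -79.3 367.1] rot [-179.46    1.15   21.3 ] F [-0.45 -0.5  -2.9 ] M [ 0.018 -0.054  0.009] w 7.6 q7 -0.92
[328 260]
```

View pics/v4.png

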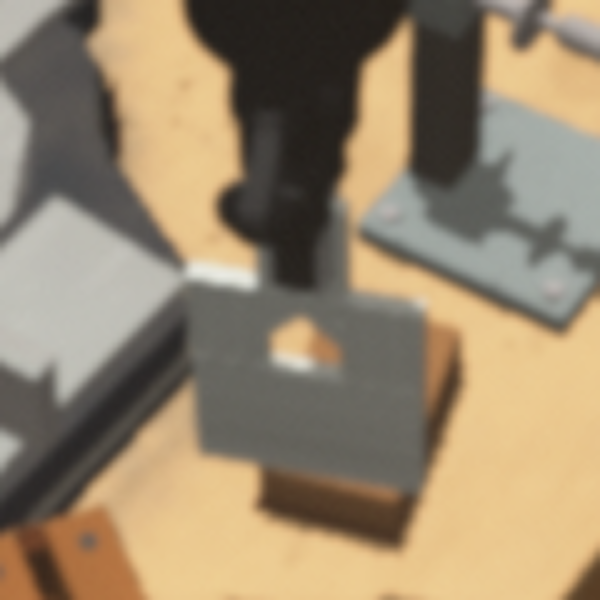

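```bash
python3 -c "
from h import *
plan((425,-308,365),-88.1,jaw=0)"
```

```text
rows needed 16 dist [ -41.1 -225.    -2.1] dyaw -109.3
[{"delta_pos":[-0.0075,0.0122,0.0002],"delta_rot":[-0.32,1.30,6.83],"jaw":0},
{"delta_pos":[-0.0060,0.0130,0.0001],"delta_rot":[0.00,-0.00,6.83],"jaw":0},
{"delta_pos":[-0.0044,0.0136,0.0001],"delta_rot":[-0.00,-0.00,6.83],"jaw":0},
{"delta_pos":[-0.0027,0.0140,0.0001],"delta_rot":[-0.00,-0.00,6.83],"jaw":0},
{"delta_pos":[-0.0010,0.0143,0.0001],"delta_rot":[0.00,-0.00,6.83],"jaw":0},
{"delta_pos":[0.0007,0.0143,0.0001],"delta_rot":[0.00,-0.00,6.83],"jaw":0},
{"delta_pos":[0.0023,0.0141,0.0001],"delta_rot":[-0.00,-0.00,6.83],"jaw":0},
{"delta_pos":[0.0040,0.0137,0.0001],"delta_rot":[0.00,-0.00,6.83],"jaw":0}]
```

>>> {"op": "drive_tool", "data": {
  "deltas": [
    {"delta_pos": [-0.0075, 0.012, 0], "delta_rot": [-0.3, 1.2, 6.8], "jaw": 0},
    {"delta_pos": [-0.006, 0.013, 0], "delta_rot": [0, 0, 6.8], "jaw": 0},
    {"delta_pos": [-0.0045, 0.0135, 0], "delta_rot": [0, 0, 6.8], "jaw": 0},
    {"delta_pos": [-0.0025, 0.014, 0], "delta_rot": [0, 0, 6.8], "jaw": 0},
    {"delta_pos": [-0.001, 0.0145, 0], "delta_rot": [0, 0, 6.8], "jaw": 0},
    {"delta_pos": [0.0005, 0.0145, 0], "delta_rot": [0, 0, 6.8], "jaw": 0},
    {"delta_pos": [0.0025, 0.014, 0], "delta_rot": [0, 0, 6.8], "jaw": 0},
    {"delta_pos": [0.004, 0.0135, 0], "delta_rot": [0, 0, 6.8], "jaw": 0}
  ]
}}

```text
clock: 7.6
position: [441.1, -193.0, 360.3]
eef_rot: [3.14, 0.015, -0.627]
contact_force: [-0.3, -0.6, -3.3]
grip_width: 7.7
```

```bash
python3 -c "
from h import *
stt();plan((425,-308,365),-88.1,jaw=0)"
```

```text
t 7.6 pos [ 441.1 -193.   360.3] rot [179.91   0.87 -35.9 ] F [-0.27 -0.64 -3.26] M [-0.008 -0.019 -0.001] w 7.7 q7 -1.58
rows needed 8 dist [ -16.1 -115.     4.7] dyaw -52.2
[{"delta_pos":[0.0068,0.0128,-0.0007],"delta_rot":[0.14,0.87,6.53],"jaw":0},
{"delta_pos":[0.0082,0.0120,-0.0006],"delta_rot":[0.00,-0.00,6.53],"jaw":0},
{"delta_pos":[0.0095,0.0110,-0.0006],"delta_rot":[-0.00,-0.00,6.53],"jaw":0},
{"delta_pos":[0.0107,0.0098,-0.0006],"delta_rot":[0.00,-0.00,6.53],"jaw":0},
{"delta_pos":[0.0117,0.0085,-0.0006],"delta_rot":[0.00,-0.00,6.53],"jaw":0},
{"delta_pos":[0.0126,0.0071,-0.0006],"delta_rot":[0.00,-0.00,6.53],"jaw":0},
{"delta_pos":[0.0134,0.0057,-0.0006],"delta_rot":[0.00,-0.00,6.53],"jaw":0},
{"delta_pos":[0.0139,0.0041,-0.0006],"delta_rot":[-0.00,-0.00,6.53],"jaw":0}]
```

>>> {"op": "drive_tool", "data": {
  "deltas": [
    {"delta_pos": [0.007, 0.013, -0.001], "delta_rot": [0, 0.9, 6.5], "jaw": 0},
    {"delta_pos": [0.008, 0.012, -0.001], "delta_rot": [0, 0, 6.5], "jaw": 0},
    {"delta_pos": [0.0095, 0.011, -0.001], "delta_rot": [0, 0, 6.5], "jaw": 0},
    {"delta_pos": [0.0105, 0.01, -0.001], "delta_rot": [0, 0, 6.5], "jaw": 0},
    {"delta_pos": [0.0115, 0.0085, -0.001], "delta_rot": [0, 0, 6.5], "jaw": 0},
    {"delta_pos": [0.0125, 0.007, -0.001], "delta_rot": [0, 0, 6.5], "jaw": 0},
    {"delta_pos": [0.008, 0.003, 0], "delta_rot": [0, 0, 4], "jaw": 0},
    {"delta_pos": [0, 0, 0], "delta_rot": [0, 0, 1], "jaw": 0}
  ]
}}

```text
clock: 8.27
position: [423.7, -288.1, 360.2]
eef_rot: [3.129, 0.003, -1.459]
contact_force: [-0.7, 0.0, -1.4]
grip_width: 7.5
```

```bash
python3 -c "
from h import *
stt();plan((425,-308,340),-88.1,jaw=0)
s=cap('scene','s5.png');t=cap('top','t5.png')
import pickle; pickle.dump((s,t),open('p5.pkl','wb'))
u=proj(s,pose()[0]-[0,0,200]).astype(int);print(u)
a=cv2.resize(s['color'][max(0,u[1]-60):u[1]+60,u[0]-60:u[0]+60,::-1],None,fx=5,fy=5,interpolation=2)
cv2.imwrite('pics/v5.png',a)"
```

```text
t 8.27 pos [ 423.7 -288.1  360.2] rot [179.31   0.18 -83.62] F [-0.69  0.05 -1.35] M [ 0.017  0.036 -0.001] w 7.5 q7 -2.09
rows needed 1 dist [  1.3 -19.9 -20.2] dyaw -4.5
[{"delta_pos":[0.0199,0.0007,0.0201],"delta_rot":[0.70,0.15,4.48],"jaw":0}]
[403 209]
```

View pics/v5.png

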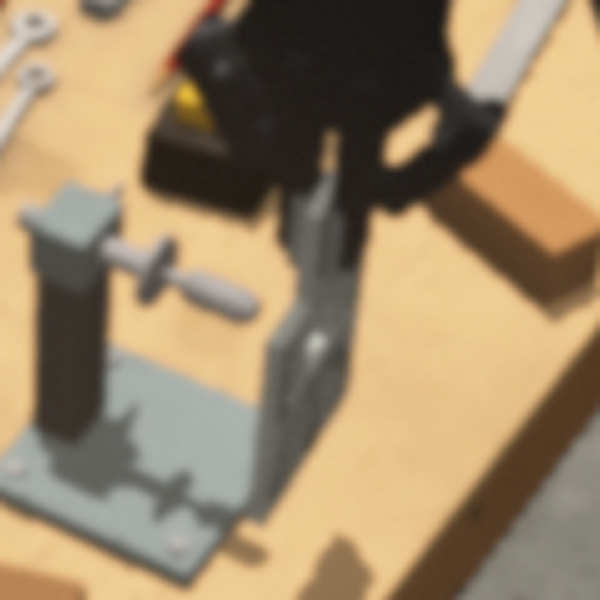

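>>> {"op": "drive_tool", "data": {
  "deltas": [
    {"delta_pos": [0.01, 0, 0.006], "delta_rot": [0.4, 0.1, 2.2], "jaw": 0},
    {"delta_pos": [0.0085, 0, 0.008], "delta_rot": [0.2, 0, 2], "jaw": 0},
    {"delta_pos": [0, 0, 0.002], "delta_rot": [0, 0, 0], "jaw": 0},
    {"delta_pos": [0, 0, 0], "delta_rot": [0, 0, 0], "jaw": 0},
    {"delta_pos": [0, 0, 0], "delta_rot": [0, 0, 0], "jaw": 0}
  ]
}}

```text
clock: 8.78
position: [429.3, -298.5, 341.5]
eef_rot: [3.14, 0.012, -1.515]
contact_force: [-0.5, -0.2, -2.4]
grip_width: 7.7
```

```bash
python3 -c "
from h import *
stt();plan((425,-308,340),-88.1,jaw=0)
"
```

```text
t 8.78 pos [ 429.3 -298.5  341.5] rot [179.9    0.68 -86.83] F [-0.52 -0.18 -2.44] M [-0.043 -0.003 -0.028] w 7.7 q7 -2.1
rows needed 1 dist [-4.3 -9.5 -1.5] dyaw -1.3
[{"delta_pos":[0.0092,0.0048,0.0014],"delta_rot":[0.11,0.68,1.27],"jaw":0}]
```

>>> {"op": "drive_tool", "data": {
  "deltas": [
    {"delta_pos": [0.005, 0.0025, 0.001], "delta_rot": [0.1, 0.4, 0.7], "jaw": 0},
    {"delta_pos": [0.004, 0.002, 0], "delta_rot": [0, 0.3, 0.6], "jaw": 0},
    {"delta_pos": [0, 0, 0], "delta_rot": [0, 0, 0], "jaw": 0},
    {"delta_pos": [0, 0, 0], "delta_rot": [0, 0, 0], "jaw": 0}
  ]
}}

```text
clock: 9.12
position: [425.8, -306.3, 341.0]
eef_rot: [-3.14, 0.0, -1.535]
contact_force: [-0.3, -0.7, -3.0]
grip_width: 7.6
```

```bash
python3 -c "
from fit import *
stt();plan((425,-308,340),-88.1,jaw=0)
s=cap('scene','s6.png');t=cap('top','t6.png')
pickle.dump((s,t),open('p6.pkl','wb'))
p,r,o=pose()
GA=box(-4,4,-45,45,0,104)+box(-4,4,-17,17,104,150)
h=[(4,0,92),(4,-14,78),(4,-14,60),(4,14,60),(4,14,78)]
GA+=[(np.array(h[i],float)+[-8,0,0],np.array(h[(i+1)%5],float)+[-8,0,0]) for i in range(5)]
G=(p[0],p[1],np.degrees(o['eef_rot'][2])+90,p[2]-154.6-132)
PEG=[(np.array([-88+4,y,125.]),np.array([40,y,125.])) for y in (-8,8,0)]+[(np.array([-40,y,125.]),np.array([-40,-y,125.])) for y in (17,)]
S=(502.5,-305.2,1.9)
ST=box(-55,55,-55,55,0,12)
draw(s,[GA,PEG,ST],[G,S,S],(335,150,120,130),5,'o5.png')
draw(t,[GA,PEG,ST],[G,S,S],(335,215,90,90),6.5,'o6.png')
"
```

```text
t 9.12 pos [ 425.8 -306.3  341. ] rot [-1.7992e+02  2.0000e-02 -8.7930e+01] F [-0.26 -0.68 -3.04] M [ 0.007 -0.02   0.007] w 7.6 q7 -2.1
rows needed 1 dist [-0.8 -1.7 -1. ] dyaw -0.2
[{"delta_pos":[0.0017,0.0009,0.0010],"delta_rot":[-0.08,0.02,0.17],"jaw":0}]
```

View pics/o5.png

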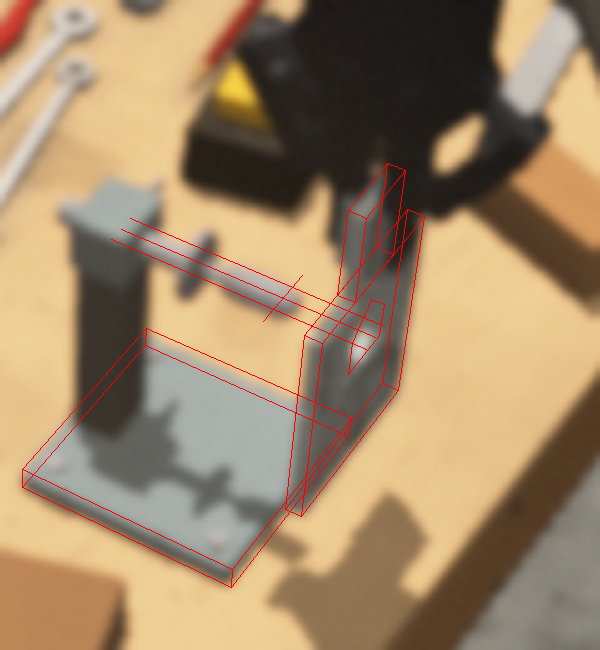

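View pics/o6.png

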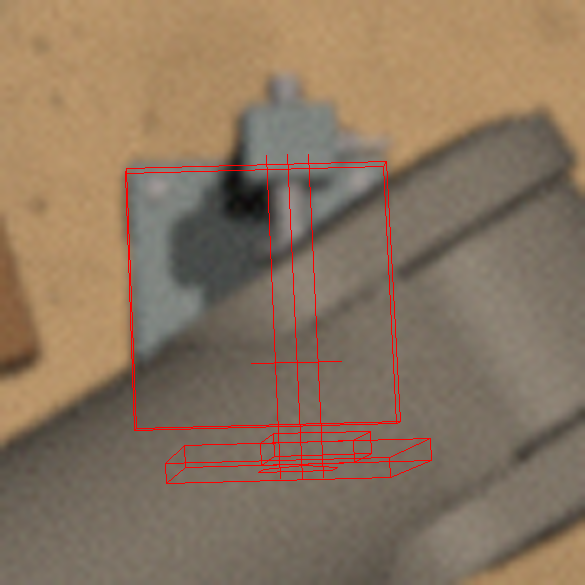

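>>> {"op": "drive_tool", "data": {
  "deltas": [
    {"delta_pos": [0.0005, 0, 0.004], "delta_rot": [0, 0, 0.2], "jaw": 0},
    {"delta_pos": [0, 0, 0], "delta_rot": [0, 0, 0], "jaw": 0},
    {"delta_pos": [0, -0.008, 0], "delta_rot": [0, 0, 0], "jaw": 0},
    {"delta_pos": [0, -0.008, 0], "delta_rot": [0, 0, 0], "jaw": 0},
    {"delta_pos": [0, 0, 0], "delta_rot": [0, 0, 0], "jaw": 0}
  ]
}}

```text
clock: 9.63
position: [443.5, -306.1, 336.8]
eef_rot: [-3.139, 0.001, -1.538]
contact_force: [0.4, 0.1, -1.9]
grip_width: 7.8
```

```bash
python3 -c "
from h import *
stt();plan((480,-304.9,337),-88.1,jaw=0,vmax=10)
"
```

```text
t 9.63 pos [ 443.5 -306.1  336.8] rot [-1.7984e+02  6.0000e-02 -8.8150e+01] F [ 0.37  0.11 -1.85] M [-0.053 -0.008  0.017] w 7.8 q7 -2.11
rows needed 4 dist [36.5  1.2  0.2] dyaw 0.0
[{"delta_pos":[-0.0000,-0.0091,-0.0000],"delta_rot":[-0.16,0.06,-0.01],"jaw":0},
{"delta_pos":[-0.0000,-0.0091,-0.0001],"delta_rot":[0.00,-0.00,-0.01],"jaw":0},
{"delta_pos":[0.0000,-0.0091,-0.0001],"delta_rot":[-0.00,0.00,-0.01],"jaw":0},
{"delta_pos":[0.0000,-0.0091,-0.0001],"delta_rot":[-0.00,0.00,-0.01],"jaw":0}]
```

```bash
python3 -c "
from h import *
s=cap('scene','s7.png')
a=cv2.resize(s['color'][160:270,340:440,::-1],None,fx=5.4,fy=5.4,interpolation=2)
cv2.imwrite('pics/v7.png',a)"
```

```text
(no output)
```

View pics/v7.png

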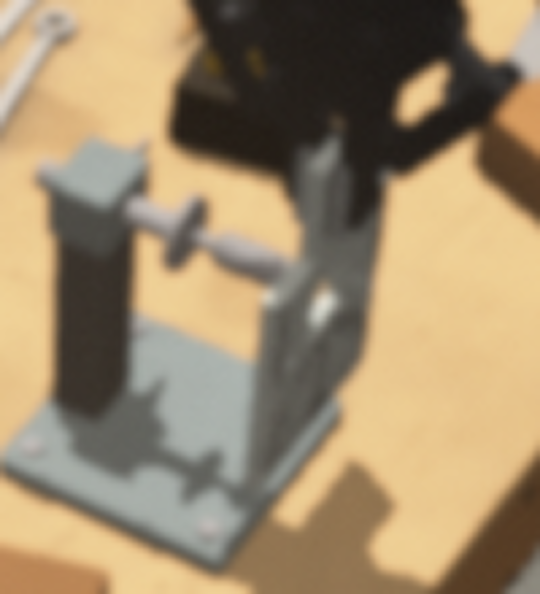

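>>> {"op": "drive_tool", "data": {
  "deltas": [
    {"delta_pos": [0, -0.005, 0], "delta_rot": [-0.1, 0, 0], "jaw": 0},
    {"delta_pos": [0, -0.005, 0], "delta_rot": [0, 0, 0], "jaw": 0},
    {"delta_pos": [0, -0.005, 0], "delta_rot": [0, 0, 0], "jaw": 0},
    {"delta_pos": [0, -0.003, 0], "delta_rot": [0, 0, 0], "jaw": 0},
    {"delta_pos": [0, 0, 0], "delta_rot": [0, 0, 0], "jaw": 0}
  ]
}}

```text
clock: 10.1
position: [463.3, -305.5, 336.5]
eef_rot: [3.141, 0.001, -1.538]
contact_force: [-0.7, -0.4, -2.0]
grip_width: 7.5
```

```bash
python3 -c "
from h import *
stt();plan((485,-304.7,337),-88.1,jaw=0,vmax=10)
"
```

```text
t 10.1 pos [ 463.3 -305.5  336.5] rot [ 1.7995e+02  4.0000e-02 -8.8110e+01] F [-0.71 -0.43 -2.05] M [-0.041  0.    -0.023] w 7.5 q7 -2.13
rows needed 3 dist [21.7  0.8  0.5] dyaw 0.0
[{"delta_pos":[-0.0000,-0.0072,-0.0002],"delta_rot":[0.05,0.04,-0.00],"jaw":0},
{"delta_pos":[-0.0000,-0.0072,-0.0002],"delta_rot":[0.00,0.00,-0.00],"jaw":0},
{"delta_pos":[-0.0000,-0.0072,-0.0002],"delta_rot":[-0.00,0.00,-0.00],"jaw":0}]
```

>>> {"op": "drive_tool", "data": {
  "deltas": [
    {"delta_pos": [0, -0.004, 0], "delta_rot": [0, 0, 0], "jaw": 0},
    {"delta_pos": [0, -0.005, 0], "delta_rot": [0, 0, 0], "jaw": 0},
    {"delta_pos": [0, -0.005, 0], "delta_rot": [0, 0, 0], "jaw": 0},
    {"delta_pos": [0, -0.003, 0], "delta_rot": [0, 0, 0], "jaw": 0},
    {"delta_pos": [0, -0.002, 0], "delta_rot": [0, 0, 0], "jaw": 0},
    {"delta_pos": [0, 0, 0], "delta_rot": [0, 0, 0], "jaw": 0}
  ]
}}

```text
clock: 10.6
position: [484.6, -304.7, 336.3]
eef_rot: [3.141, 0.001, -1.537]
contact_force: [0.5, 0.3, -3.3]
grip_width: 7.3
```

```bash
python3 -c "
from h import *
stt()
s=cap('scene','s8.png')
a=cv2.resize(s['color'][160:270,340:440,::-1],None,fx=5.4,fy=5.4,interpolation=2)
cv2.imwrite('pics/v8.png',a)"
```

```text
t 10.6 pos [ 484.6 -304.7  336.3] rot [ 1.7994e+02  4.0000e-02 -8.8090e+01] F [ 0.48  0.33 -3.29] M [-0.074  0.009  0.069] w 7.3 q7 -2.14
```

View pics/v8.png

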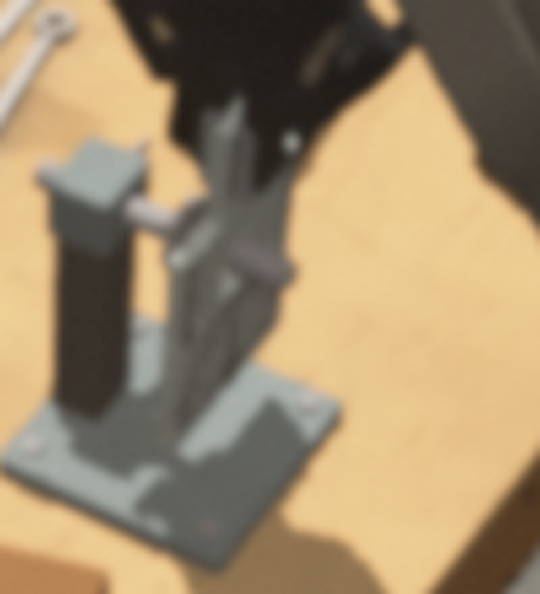

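>>> {"op": "drive_tool", "data": {
  "deltas": [
    {"delta_pos": [0, -0.002, 0], "delta_rot": [0, 0, 0], "jaw": 0},
    {"delta_pos": [0, -0.002, 0], "delta_rot": [0, 0, 0], "jaw": 0},
    {"delta_pos": [0, -0.002, 0], "delta_rot": [0, 0, 0], "jaw": 0},
    {"delta_pos": [0, 0, 0], "delta_rot": [0, 0, 0], "jaw": 0}
  ]
}}

```text
clock: 10.98
position: [490.3, -304.7, 336.3]
eef_rot: [3.14, 0.001, -1.539]
contact_force: [-0.4, -0.5, -2.3]
grip_width: 7.8
```

```bash
python3 -c "
from h import *
stt()"
```

```text
t 10.98 pos [ 490.3 -304.7  336.3] rot [ 1.799e+02  7.000e-02 -8.816e+01] F [-0.44 -0.53 -2.35] M [-0.013 -0.014 -0.011] w 7.8 q7 -2.15
```

>>> {"op": "drive_tool", "data": {
  "deltas": [
    {"delta_pos": [0, -0.001, 0], "delta_rot": [0, 0, 0], "jaw": 0},
    {"delta_pos": [0, -0.0015, 0], "delta_rot": [0, 0, 0], "jaw": 0},
    {"delta_pos": [0, 0, 0], "delta_rot": [0, 0, 0], "jaw": 0}
  ]
}}

```text
clock: 11.23
position: [492.9, -304.7, 336.3]
eef_rot: [3.14, 0.001, -1.539]
contact_force: [-1.1, -0.6, -2.1]
grip_width: 7.5
```

>>> {"op": "drive_tool", "data": {
  "deltas": [
    {"delta_pos": [0, -0.001, 0], "delta_rot": [0, 0, 0], "jaw": 0},
    {"delta_pos": [0, -0.001, 0], "delta_rot": [0, 0, 0], "jaw": 0},
    {"delta_pos": [0, 0, 0], "delta_rot": [0, 0, 0], "jaw": 0}
  ]
}}

```text
clock: 11.48
position: [495.0, -304.7, 336.3]
eef_rot: [3.14, 0.001, -1.539]
contact_force: [0.6, -0.0, -2.6]
grip_width: 7.5
```

>>> {"op": "drive_tool", "data": {
  "deltas": [
    {"delta_pos": [0, -0.001, 0], "delta_rot": [0, 0, 0], "jaw": 0},
    {"delta_pos": [0, 0, 0], "delta_rot": [0, 0, 0], "jaw": 0}
  ]
}}

```text
clock: 11.65
position: [496.1, -304.6, 336.3]
eef_rot: [3.14, 0.001, -1.539]
contact_force: [-0.6, 0.8, -2.8]
grip_width: 7.4
```

>>> {"op": "drive_tool", "data": {
  "deltas": [
    {"delta_pos": [0, -0.001, 0], "delta_rot": [0, 0, 0], "jaw": 0},
    {"delta_pos": [0, 0, 0], "delta_rot": [0, 0, 0], "jaw": 0}
  ]
}}

```text
clock: 11.82
position: [497.2, -304.6, 336.3]
eef_rot: [3.14, 0.001, -1.539]
contact_force: [0.3, 0.2, -2.2]
grip_width: 7.4
```

>>> {"op": "drive_tool", "data": {
  "deltas": [
    {"delta_pos": [0, -0.001, 0], "delta_rot": [0, 0, 0], "jaw": 0},
    {"delta_pos": [0, 0, 0], "delta_rot": [0, 0, 0], "jaw": 0}
  ]
}}

```text
clock: 11.98
position: [498.3, -304.6, 336.3]
eef_rot: [3.14, 0.001, -1.539]
contact_force: [0.9, -0.6, -2.8]
grip_width: 7.3
```

>>> {"op": "drive_tool", "data": {
  "deltas": [
    {"delta_pos": [0, -0.001, 0], "delta_rot": [0, 0, 0], "jaw": 0},
    {"delta_pos": [0, 0, 0], "delta_rot": [0, 0, 0], "jaw": 0}
  ]
}}

```text
clock: 12.15
position: [499.2, -304.7, 336.3]
eef_rot: [3.139, 0.001, -1.539]
contact_force: [0.9, -0.7, -3.1]
grip_width: 7.3
```

>>> {"op": "drive_tool", "data": {
  "deltas": [
    {"delta_pos": [0, -0.001, 0], "delta_rot": [0, 0, 0], "jaw": 0},
    {"delta_pos": [0, 0, 0], "delta_rot": [0, 0, 0], "jaw": 0}
  ]
}}

```text
clock: 12.32
position: [499.5, -304.8, 336.2]
eef_rot: [3.137, 0.002, -1.54]
contact_force: [-0.3, -0.5, -2.7]
grip_width: 7.3
```

>>> {"op": "drive_tool", "data": {
  "deltas": [
    {"delta_pos": [0, -0.001, 0], "delta_rot": [0, 0, 0], "jaw": 0},
    {"delta_pos": [0, -0.001, 0], "delta_rot": [0, 0, 0], "jaw": 0}
  ]
}}

```text
clock: 12.48
position: [500.3, -305.0, 336.1]
eef_rot: [3.134, 0.003, -1.541]
contact_force: [-3.0, 1.0, -0.7]
grip_width: 7.8
```

```bash
python3 -c "
from h import *
stt()"
```

```text
t 12.48 pos [ 500.3 -305.   336.1] rot [ 1.7955e+02  1.6000e-01 -8.8300e+01] F [-2.96  1.01 -0.66] M [ 0.184  0.704 -0.007] w 7.8 q7 -2.16
```

```bash
python3 -c "
from h import *
plan((497.2,-304.5,336.3),-88.1,jaw=0,vmax=10)"
```

```text
rows needed 1 dist [-3.1  0.5  0.2] dyaw 0.2
[{"delta_pos":[-0.0006,0.0031,-0.0002],"delta_rot":[0.45,0.16,-0.20],"jaw":0}]
```

>>> {"op": "drive_tool", "data": {
  "deltas": [
    {"delta_pos": [-0.0003, 0.0015, 0], "delta_rot": [0.2, 0.1, -0.1], "jaw": 0},
    {"delta_pos": [-0.0003, 0.0015, 0], "delta_rot": [0.2, 0.1, -0.1], "jaw": 0},
    {"delta_pos": [0, 0, 0], "delta_rot": [0, 0, 0], "jaw": 0},
    {"delta_pos": [0, 0, 0], "delta_rot": [0, 0, 0], "jaw": 0}
  ]
}}

```text
clock: 12.82
position: [498.1, -304.5, 336.1]
eef_rot: [-3.139, -0.002, -1.537]
contact_force: [-0.6, 0.5, -2.6]
grip_width: 7.2
```

```bash
python3 -c "
from h import *
stt();plan((497.1,-304.5,336.3),-88.1,jaw=0,vmax=10)"
```

```text
t 12.82 pos [ 498.1 -304.5  336.1] rot [-1.7984e+02 -1.3000e-01 -8.8060e+01] F [-0.6   0.55 -2.6 ] M [-0.008  0.225 -0.038] w 7.2 q7 -2.15
rows needed 1 dist [-1.  -0.   0.2] dyaw -0.0
[{"delta_pos":[0.0000,0.0010,-0.0002],"delta_rot":[-0.16,-0.13,0.04],"jaw":0}]
```

>>> {"op": "drive_tool", "data": {
  "deltas": [
    {"delta_pos": [0, 0.001, 0], "delta_rot": [-0.15, -0.1, 0], "jaw": 0},
    {"delta_pos": [0, 0, 0], "delta_rot": [0, 0, 0], "jaw": 0},
    {"delta_pos": [0, 0, 0], "delta_rot": [0, 0, 0], "jaw": 0}
  ]
}}

```text
clock: 13.07
position: [497.7, -304.1, 336.2]
eef_rot: [-3.14, -0.0, -1.536]
contact_force: [-0.0, -0.4, -2.8]
grip_width: 7.0
```

```bash
python3 -c "
from h import *
stt();plan((497.1,-304.5,336.3),-88.1,jaw=0,vmax=10)"
```

```text
t 13.07 pos [ 497.7 -304.1  336.2] rot [-1.7988e+02 -2.0000e-02 -8.8010e+01] F [-0.02 -0.4  -2.79] M [-0.006  0.011 -0.001] w 7.0 q7 -2.15
rows needed 1 dist [-0.6 -0.4  0.1] dyaw -0.1
[{"delta_pos":[0.0003,0.0006,-0.0001],"delta_rot":[-0.12,-0.02,0.09],"jaw":0}]
```

>>> {"op": "drive_tool", "data": {
  "deltas": [
    {"delta_pos": [0.0004, 0.0012, 0], "delta_rot": [-0.1, 0, 0.1], "jaw": 0},
    {"delta_pos": [0, 0, 0], "delta_rot": [0, 0, 0], "jaw": 0},
    {"delta_pos": [0, 0, 0.002], "delta_rot": [0, 0, 0], "jaw": 0},
    {"delta_pos": [0, 0, 0.002], "delta_rot": [0, 0, 0], "jaw": 0},
    {"delta_pos": [0, 0, 0], "delta_rot": [0, 0, 0], "jaw": 0}
  ]
}}

```text
clock: 13.48
position: [496.9, -304.5, 332.0]
eef_rot: [-3.14, -0.001, -1.537]
contact_force: [0.6, 0.4, -2.3]
grip_width: 7.7
```

```bash
python3 -c "
from h import *
stt();plan((496.5,-304.5,330),-88.1,jaw=0,vmax=10)"
```

```text
t 13.48 pos [ 496.9 -304.5  332. ] rot [-1.7992e+02 -4.0000e-02 -8.8090e+01] F [ 0.57  0.41 -2.32] M [-0.005  0.072 -0.015] w 7.7 q7 -2.15
rows needed 1 dist [-0.4 -0.  -2. ] dyaw -0.0
[{"delta_pos":[-0.0000,0.0004,0.0020],"delta_rot":[-0.08,-0.04,0.01],"jaw":0}]
```

>>> {"op": "drive_tool", "data": {
  "deltas": [
    {"delta_pos": [0, 0.0003, 0.0015], "delta_rot": [0, 0, 0], "jaw": 0},
    {"delta_pos": [0, 0, 0.0015], "delta_rot": [0, 0, 0], "jaw": 0},
    {"delta_pos": [0, 0, 0], "delta_rot": [0, 0, 0], "jaw": 0}
  ]
}}

```text
clock: 13.73
position: [496.6, -304.5, 328.4]
eef_rot: [-3.141, -0.001, -1.538]
contact_force: [0.1, -0.8, -2.6]
grip_width: 7.2
```

```bash
python3 -c "
from h import *
stt()"
```

```text
t 13.73 pos [ 496.6 -304.5  328.4] rot [-1.7995e+02 -3.0000e-02 -8.8090e+01] F [ 0.13 -0.81 -2.55] M [ 0.035 -0.001 -0.002] w 7.2 q7 -2.15
```

>>> {"op": "drive_tool", "data": {
  "deltas": [
    {"delta_pos": [0, 0, 0.001], "delta_rot": [0, 0, 0], "jaw": 0},
    {"delta_pos": [0, 0, 0.001], "delta_rot": [0, 0, 0], "jaw": 0},
    {"delta_pos": [0, 0, 0], "delta_rot": [0, 0, 0], "jaw": 0}
  ]
}}

```text
clock: 13.98
position: [496.6, -304.4, 326.1]
eef_rot: [-3.141, -0.001, -1.538]
contact_force: [0.1, -1.0, -2.3]
grip_width: 7.4
```

>>> {"op": "drive_tool", "data": {
  "deltas": [
    {"delta_pos": [0, 0, 0.001], "delta_rot": [0, 0, 0], "jaw": 0},
    {"delta_pos": [0, 0, 0], "delta_rot": [0, 0, 0], "jaw": 0}
  ]
}}

```text
clock: 14.15
position: [496.7, -304.4, 325.1]
eef_rot: [-3.141, -0.001, -1.537]
contact_force: [-0.1, 0.4, -2.3]
grip_width: 7.3
```

```bash
python3 -c "
from h import *
stt()"
```

```text
t 14.15 pos [ 496.7 -304.4  325.1] rot [-1.7995e+02 -3.0000e-02 -8.8090e+01] F [-0.13  0.38 -2.32] M [ 0.05  -0.022  0.022] w 7.3 q7 -2.15
```

>>> {"op": "drive_tool", "data": {
  "deltas": [
    {"delta_pos": [0, 0, 0.0005], "delta_rot": [0, 0, 0], "jaw": 0},
    {"delta_pos": [0, 0, 0], "delta_rot": [0, 0, 0], "jaw": 0}
  ]
}}

```text
clock: 14.32
position: [496.7, -304.3, 324.9]
eef_rot: [-3.14, -0.0, -1.537]
contact_force: [0.1, -0.1, -2.3]
grip_width: 7.7
```

>>> {"op": "drive_tool", "data": {
  "deltas": [
    {"delta_pos": [0, 0, 0.0005], "delta_rot": [0, 0, 0], "jaw": 0},
    {"delta_pos": [0, 0, 0], "delta_rot": [0, 0, 0], "jaw": 0}
  ]
}}

```text
clock: 14.48
position: [496.7, -304.3, 324.8]
eef_rot: [-3.14, 0.0, -1.537]
contact_force: [-0.8, 1.1, -2.3]
grip_width: 7.3
```

>>> {"op": "drive_tool", "data": {
  "deltas": [
    {"delta_pos": [0, 0, 0.0005], "delta_rot": [0, 0, 0], "jaw": 0},
    {"delta_pos": [0, 0, 0], "delta_rot": [0, 0, 0], "jaw": 0}
  ]
}}

```text
clock: 14.65
position: [496.7, -304.3, 324.7]
eef_rot: [-3.14, 0.0, -1.537]
contact_force: [-0.1, 0.5, -1.4]
grip_width: 7.7
```

```bash
python3 -c "
from h import *
stt()"
```

```text
t 14.65 pos [ 496.7 -304.3  324.7] rot [-1.7989e+02  2.0000e-02 -8.8070e+01] F [-0.07  0.54 -1.35] M [ 0.124  0.087 -0.02 ] w 7.7 q7 -2.15
```

>>> {"op": "drive_tool", "data": {
  "deltas": [
    {"delta_pos": [-0.0004, 0, 0.0005], "delta_rot": [0, 0, 0], "jaw": 0},
    {"delta_pos": [0, 0, 0], "delta_rot": [0, 0, 0], "jaw": 0}
  ]
}}

```text
clock: 14.82
position: [496.6, -304.1, 324.5]
eef_rot: [-3.139, -0.0, -1.537]
contact_force: [-0.5, 0.5, -1.5]
grip_width: 7.6
```

>>> {"op": "drive_tool", "data": {
  "deltas": [
    {"delta_pos": [-0.0003, 0, 0.0007], "delta_rot": [0, 0, 0], "jaw": 0},
    {"delta_pos": [0, 0, 0], "delta_rot": [0, 0, 0], "jaw": 0}
  ]
}}

```text
clock: 14.98
position: [496.6, -304.0, 324.5]
eef_rot: [-3.139, -0.001, -1.537]
contact_force: [0.2, 0.3, 0.2]
grip_width: 7.6
```

```bash
python3 -c "
from h import *
stt()
s=cap('scene','s9.png')
a=cv2.resize(s['color'][160:270,340:440,::-1],None,fx=5.4,fy=5.4,interpolation=2)
cv2.imwrite('pics/v9.png',a)"
```

```text
t 14.98 pos [ 496.6 -304.   324.5] rot [-1.7984e+02 -3.0000e-02 -8.8080e+01] F [0.16 0.35 0.16] M [0.235 0.146 0.038] w 7.6 q7 -2.15
```

View pics/v9.png

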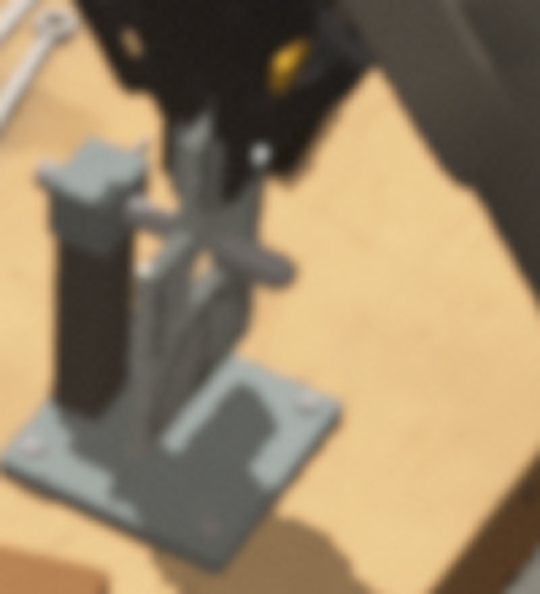

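>>> {"op": "drive_tool", "data": {
  "deltas": [
    {"delta_pos": [0, 0, 0], "delta_rot": [0, 0, 0], "jaw": 11},
    {"delta_pos": [0, 0, 0], "delta_rot": [0, 0, 0], "jaw": 13},
    {"delta_pos": [0, 0, 0], "delta_rot": [0, 0, 0], "jaw": 16},
    {"delta_pos": [0, 0, 0], "delta_rot": [0, 0, 0], "jaw": 20},
    {"delta_pos": [0, 0, 0], "delta_rot": [0, 0, 0], "jaw": 25},
    {"delta_pos": [0, 0, 0], "delta_rot": [0, 0, 0], "jaw": 30},
    {"delta_pos": [0, 0, 0], "delta_rot": [0, 0, 0], "jaw": 36},
    {"delta_pos": [0, 0, 0], "delta_rot": [0, 0, 0], "jaw": 36}
  ],
  "squeeze": 20
}}

```text
clock: 15.7
position: [497.3, -304.9, 324.8]
eef_rot: [-3.136, -0.004, -1.537]
contact_force: [0.1, -0.4, 0.0]
grip_width: 30.8
```

```bash
python3 -c "
from h import *
stt()
s=cap('scene','s10.png')
a=cv2.resize(s['color'][160:270,340:440,::-1],None,fx=5.4,fy=5.4,interpolation=2)
cv2.imwrite('pics/v10.png',a)"
```

```text
t 15.7 pos [ 497.3 -304.9  324.8] rot [-179.69   -0.24  -88.09] F [ 0.07 -0.41  0.02] M [-0.017  0.029 -0.02 ] w 30.8 q7 -2.15
```

View pics/v10.png

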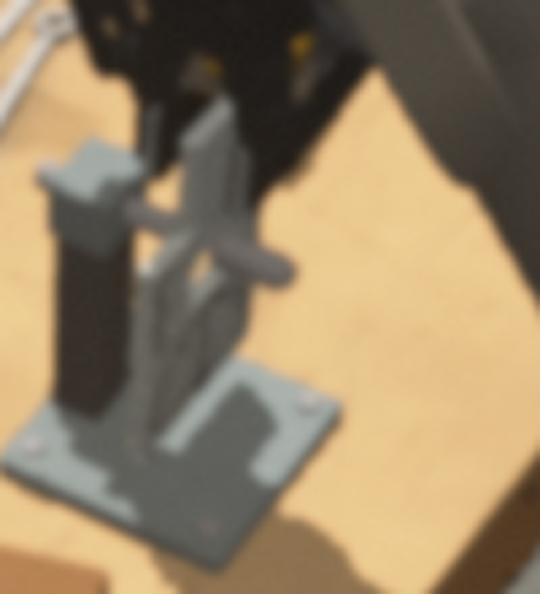

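>>> {"op": "drive_tool", "data": {
  "deltas": [
    {"delta_pos": [0, 0, -0.003], "delta_rot": [0, 0, 0], "jaw": 40},
    {"delta_pos": [0, 0, -0.006], "delta_rot": [0, 0, 0], "jaw": 45},
    {"delta_pos": [0, 0, -0.01], "delta_rot": [0, 0, 0], "jaw": 45},
    {"delta_pos": [0, 0, -0.015], "delta_rot": [0, 0, 0], "jaw": 45},
    {"delta_pos": [0, 0, -0.02], "delta_rot": [0, 0, 0], "jaw": 45},
    {"delta_pos": [0, 0, -0.02], "delta_rot": [0, 0, 0], "jaw": 45},
    {"delta_pos": [0, 0, -0.02], "delta_rot": [0, 0, 0], "jaw": 45},
    {"delta_pos": [0, 0, -0.015], "delta_rot": [0, 0, 0], "jaw": 45}
  ]
}}

```text
clock: 16.42
position: [495.8, -303.6, 439.4]
eef_rot: [-3.141, -0.001, -1.539]
contact_force: [0.7, -0.4, 0.3]
grip_width: 38.3
```

>>> {"op": "drive_tool", "data": {
  "deltas": [
    {"delta_pos": [-0.01, 0.02, -0.015], "delta_rot": [0, 0, 0], "jaw": 45},
    {"delta_pos": [-0.01, 0.025, -0.015], "delta_rot": [0, 0, 0], "jaw": 45},
    {"delta_pos": [-0.01, 0.025, -0.01], "delta_rot": [0, 0, 0], "jaw": 45},
    {"delta_pos": [-0.01, 0.025, 0], "delta_rot": [0, 0, 0], "jaw": 45},
    {"delta_pos": [0, 0.01, 0], "delta_rot": [0, 0, 0], "jaw": 45},
    {"delta_pos": [0, 0, 0], "delta_rot": [0, 0, 0], "jaw": 45},
    {"delta_pos": [0, 0, 0], "delta_rot": [0, 0, 0], "jaw": 45}
  ]
}}

```text
clock: 17.0
position: [384.7, -270.1, 490.4]
eef_rot: [-3.127, -0.008, -1.541]
contact_force: [0.5, 0.7, -0.0]
grip_width: 38.3
```

```bash
python3 -c "
from h import *
stt()
s=cap('scene','s11.png');t=cap('top','t11.png')
a=cv2.resize(s['color'][160:270,340:440,::-1],None,fx=5.4,fy=5.4,interpolation=2)
cv2.imwrite('pics/v11.png',a)
b=cv2.resize(t['color'][205:295,335:435,::-1],None,fx=5,fy=5,interpolation=2)
cv2.imwrite('pics/v11t.png',b)"
```

```text
t 17.0 pos [ 384.7 -270.1  490.4] rot [-179.16   -0.46  -88.29] F [ 0.47  0.66 -0.02] M [ 0.02  -0.038  0.016] w 38.3 q7 -2.33
```

View pics/v11.png

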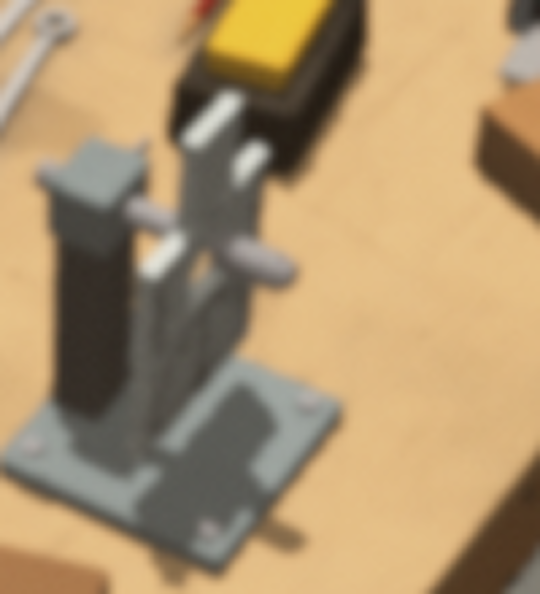

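View pics/v11t.png

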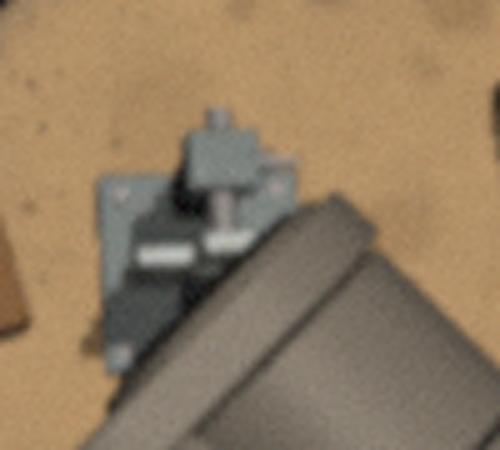

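View pics/s11.png

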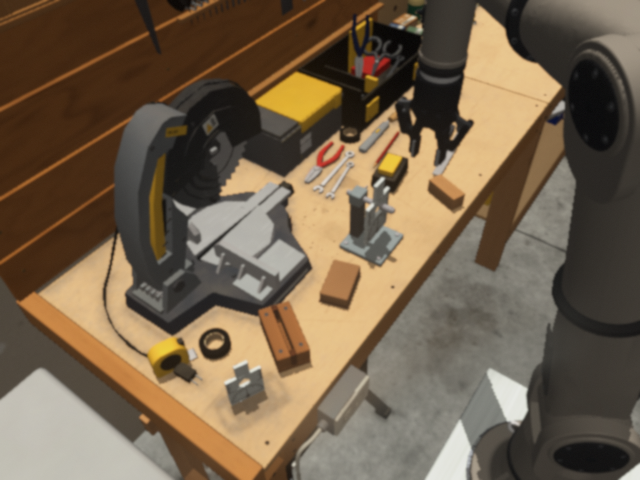

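```bash
cat > rec.py <<'E'
from fit import *
def rect(p,P,zb,fx):
    Rm=R.from_euler('z',P[2],degrees=True).as_matrix()
    ys=np.linspace(-60,60,300); zs=np.linspace(160,-10,425)
    Y,Z=np.meshgrid(ys,zs); X=np.stack([np.full(Y.shape,fx),Y,Z],-1)@Rm.T+[P[0],P[1],zb]
    f=240/np.tan(np.radians(p['vertical_fov'])/2);T=np.array(p['world_from_camera'])
    c=(X-T[:3,3])@T[:3,:3]
    return cv2.remap(p['color'],(p['cx']+f*c[...,0]/c[...,2]).astype(np.float32),(p['cy']+f*c[...,1]/c[...,2]).astype(np.float32),cv2.INTER_CUBIC)[:,:,::-1]
E
python3 - <<'E'
from rec import *
s=cap('scene','s12.png'); o=cv2.imread('pics/s11.png')[:,:,::-1]
d=np.abs(s['color'].astype(int)-o)[170:260,355:410]; print('diff',d.mean(),d.max())
a=rect(s,(496.9,-304.3,1.9),38,-4)
q=dict(s); q['color']=np.ascontiguousarray(cv2.imread('pics/s4.png')[:,:,::-1])
b=rect(q,(467.3,-79.3,111.3),367.1-154.6-132,4)
im=np.hstack([a,b]); l=cv2.createCLAHE(3,(4,4)); im=np.stack([l.apply(np.ascontiguousarray(im[:,:,k])) for k in range(3)],-1)
cv2.imwrite('pics/rec2.png',im)
GA=box(-4,4,-45,45,0,104)+box(-4,4,-17,17,104,150)
draw(s,[GA],[(496.9,-304.3,1.9,38)],(345,160,90,110),5.4,'o12.png')
stt()
E
```

```text
diff 0.6069360269360269 4
t 17.15 pos [ 385.8 -270.   489.8] rot [-179.29   -0.57  -88.28] F [-0.25  0.11 -0.21] M [ 0.026  0.003 -0.003] w 38.5 q7 -2.33
```

View pics/rec2.png

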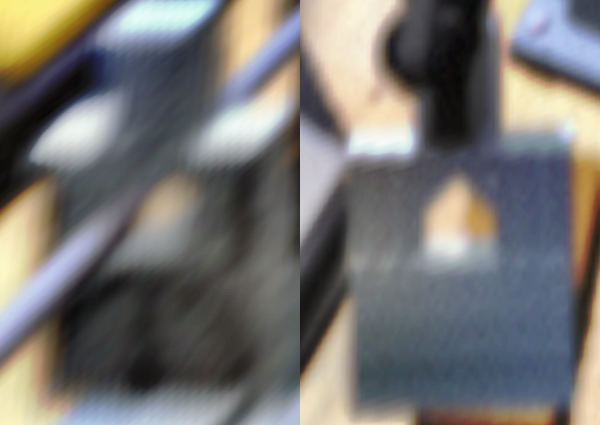

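View pics/o12.png

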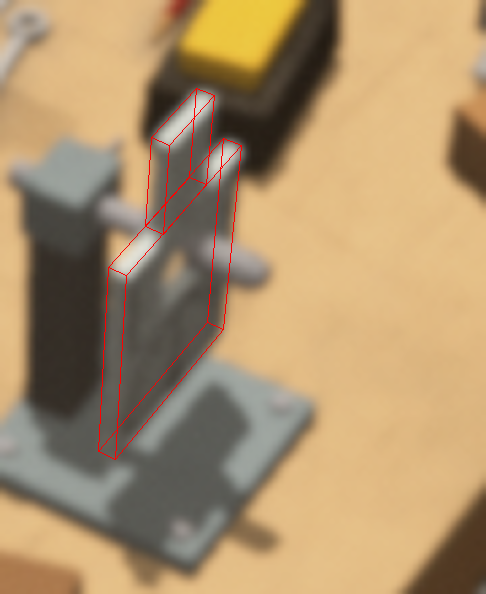

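```bash
python3 -c "
from h import *
print(env.job_done());stt()"
```

```text
the job is handed in; nothing more can be done
None
the job is handed in; nothing more can be done
```

The angle gauge is hanging on the peg, in the groove in front of the stop flange, with its graduated face pointing away from the post. I handed the job in at about 17 s of the 48 s allowed.

- **Lifting out:** I gripped the gauge by its tab and raised it about 75 mm straight up from the rack. A picture showed that the face towards the camera was the plain back, so I turned the gauge the other way before going to the stand.
- **Finding the flange:** I slid the gauge over the nose in 1–2 mm steps until the flange stopped it, at a tool position of about x = 499 mm. The sideways force read about 3 N there and the tool tilted slightly. I then backed off about 2 mm.
- **Lowering:** I lowered in small steps until the peg carried the weight. The vertical force went from about −2.5 N to 0, at a tool height of 324.5 mm against 324.6 mm expected. I then opened the jaws slowly and lifted clear.

**Last checks:**
- The gauge's outline, drawn at the groove position, matches the scene picture and looks upright.
- Two pictures 0.1 s apart show no movement.
- The dark arc is on the outward face, blurred but clearly different from the plain back.
- The other things look to be where they were; I checked this by eye only.
- The gripper was clear of everything, with contact force at noise level.

**Disagreements along the way:** The two cameras placed the stand a few millimetres apart, so I used a value between them. The arm overshot by up to about 10 mm on fast rows, which I corrected before the grasp and the insertion.

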